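Fit the countersink into the inclined spindle's three-jaw chuck

TASK

Get the bench spindle ready for countersinking: take the countersink (the bit with the pointed cone head) out of the wooden stand, put its shank fully home in the open three-jaw chuck of the leaning spindle, and turn the chuck's ribbed sleeve clockwise, as seen looking into the chuck, until the jaws grip the shank firmly and the sleeve goes no further. Leave the other two bits standing in the block and let go of everything at the end.

Things in the scene. Friction and masses are not known exactly. Their poses are not given: they have to be found in the camera images.
- countersink: Countersink bit, plain steel, 76 mm long, 0.12 kg: shank 14 mm in diameter and 52 mm long, head 26 mm in diameter and 16 mm high, topped by a blunt fluted cone 8 mm high. Origin: foot of the shank; z runs along the bit to the cone. Starts upright in one of the stand's three holes (drawn at random), foot 5 mm above the bench, 12 mm of shank showing under the head.
- countersink_head (a point): Centre of the cylindrical part of the countersink's head, 60 mm above the foot of the shank: the place to grip it; the flat cylinder reaches 8 mm above and below this point.
- ball_burr: Burr with a round ball head 23 mm in diameter, same shank and length as the countersink, standing in another hole of the stand. Not to be used. Origin: foot of the shank, z up along it.
- cylinder_burr: Burr with a flat-ended cylinder head 22 mm in diameter and 24 mm high, same shank and length, standing in the third hole. Not to be used. Origin: foot of the shank, z up along it.
- bit_stand: Hardwood block, 54 mm (x) by 190 mm (y) by 45 mm high, fixed to the bench, with three 16 mm holes 40 mm deep in a row along its y, at y = -62, 0 and +62 mm. Origin: centre of the underside.
- spindle_unit: Grey motor spindle bolted to the bench: base 150 x 136 x 14 mm, yoke 110 mm wide and up to 109 mm high, finned motor 80 mm in diameter leaning 33 degrees from vertical towards its own -x (roughly towards the robot), chuck at its upper end. Origin: centre of the base's underside. Turned about the vertical by a random amount.
- chuck_face (a point): Centre of the chuck's front face, 160 mm above the bench. z points out of the chuck along its axis. The three jaws stand 4 mm proud of the face, 20 mm across between them when open. The bore narrows to 17 mm for its last 16 mm and ends in a floor 40 mm below the face. A bit fully home has its foot 40 mm below the face, its head's underside 12 mm and its cone's tip 36 mm above.
- sleeve_grip (a point): Point on the chuck's axis, 2 mm below the face: with the grasp point here the fingertips reach some 20 mm down the ribbed steel sleeve and clear the bit between them. The sleeve is 54 mm in diameter, from 2 to 45 mm below the face; from 54 mm down the motor is 80 mm wide. z points out of the chuck as in chuck_face; x and y turn with the sleeve.
- chuck_sleeve (a joint): Turn of the sleeve in rad: 0 = jaws fully open, grows clockwise seen looking into the chuck, stops at 2.0. Each jaw moves in 2 mm per rad: they meet a 14 mm shank at about 1.5 and grip firmly from 1.75 on. Stiff (0.35 N m, 0.6 when tight); stays where it is left. Starts between 0 and 0.3.
- jaw_a: One of three small steel jaws, 8 mm wide, in the chuck's face; moves radially with the sleeve. The lowest of the three. Origin on the chuck's axis at the face.
- jaw_b: Second jaw, 120 degrees on from jaw_a.
- jaw_c: Third jaw, 240 degrees on from jaw_a.

How it is judged:
By the outcome, as a careful person would: the job done as asked, in the order asked, and still so for the second after the job is handed in, with the robot touching nothing.
It also fails if it takes over 58 s, if anything falls off the work surface, if the arm or the gripper's body presses on something with over 40 N, if the wrist force passes 120 N, or if a joint passes its speed limit or range.

ROBOT

A 6-joint arm with a two-finger parallel gripper is mounted at the origin on a cart in front of the work surface, level with it; the furniture and walls round the work are solid. World frame = base frame: x ahead of the robot, y to its left, z up, the work surface at z = 0. Lengths are in m, angles in rad, forces in N, time in s.
With the tool pointing down it reaches from about 0.4 to 0.825 m from the base axis. Payload 7 kg.
Tool frame: the origin (TCP) lies at the very end of the fingers, on their centre line; the grasp point (between the pads) lies 19 mm behind it (manip.tcp_to_grasp is the distance from the TCP to the grasp point, in m); x points along the fingers, z is the direction in which the jaws open and shut, and the axes are right-handed (so a half turn about x gives the same grasp; the last joint's range is limited). The gripper opens to 88 mm and grips with 3 to 60 N. Pads are 19 mm wide; open, the fingers measure 130 mm over their backs; the gripper's body (78 mm by 193 mm) begins 47 mm behind the grasp point.
Start: joints at [1.417, 0.359, 0.012, 0, -1.224, -0.288], TCP at [0.289, 0.61, 0.227] pointing down, gripper open.
Joint ranges: [-3.07, 3.07], [-1.43, 2.12], [-1.02, 1.25], [-3.03, 1.67], [-3.05, -0], [-3.03, 3.03]. Speed limits (rad/s): [2.39, 2.39, 3.01, 3.14, 3.14, 3.14].

INTERFACE

Orientations are given as [roll, pitch, yaw] about the fixed x, y, z axes, in that order (R = Rz(yaw) Ry(pitch) Rx(roll)).
In Python, from plant import manip gives the robot as it stands. The module is installed in compiled form; this text tells all that it offers. Calls block until the motion is done:
- manip.movep(position, orientation): joint-space move of the TCP to a pose.
- manip.move_l(position, rot=None, speed=0.15, force_limit=None): straight line of the TCP; rot=None keeps the orientation; speed is the mean speed in m/s. With force_limit (N) it stops when the force on the tool has changed by that much, and returns True; else False.
- manip.move_joints(angles): joint-space move.
- manip.set_gripper(opening, f_grip=None): opening from 0.0 (shut) to 1.0 (fully open); f_grip is the grip in N (None keeps the last); returns when the fingers have stopped.
- manip.sleep(seconds).
- manip.ik(position, orientation): joint angles nearest the present ones, or None.
- manip.capture(name): name is "scene" or "top" or "wrist"; returns the picture (384x512x3 uint8, red, green, blue); there is no depth.
- manip.camera_params(name): a dict with "mtx" (3x3 intrinsics, pixels), "camera_from_world" (4x4, takes a point from world to camera coordinates); the wrist camera has in their place "hand_eye" (4x4, takes a point from camera to tool coordinates, whose origin is the TCP and whose axes are the tool frame's). Camera axes: x right, y down, z forward; pixel columns grow to the right and rows downward; lengths in m; the calibration is good to about 2 mm. A picture is of the moment at which its call begins: read the wrist's pose just before it. camera_params takes no time and is no camera call.
A pose or a line that the arm cannot do raises manip.Unreachable and nothing moves.
- manip.finish_job(): hands the job in, once; it reports no verdict.
Trained networks look in the newest picture that a camera, given by its name, has taken for a name from the list of things; names that differ only in an ending like _2 or _b are one class to them, and where a whole thing is asked for, a point or a joint stands for the part that bears it (a point fixed in the world has none). Each returns a list of dicts, best first, with "score" (0 to 1); they miss things now and then, are a little off and sometimes report something else, mostly with a low value. They report only what shows in the picture. A call takes as long as a camera call.
- manip.regions_of(camera, label): "region" (384x512 bool, what is visible of it) and "rect" ([left, top, right, bottom] in pixels, round what is visible of it).
- manip.place_of(camera, label): "uv" ([column, row] in pixels: a listed point, or the origin of a listed thing).
Readings, each from a call of its own:
- manip.current_time_s(): time.
- manip.current_joints(): joint angles.
- manip.current_qvel(): joint speeds.
- manip.current_effort(): joint torques, N m.
- manip.current_position(): TCP position.
- manip.current_tcp_rot(): TCP orientation.
- manip.current_contact_force(): force on the tool from outside, world axes, zero at the start.
- manip.current_moment(): the same for the moment, N m.
- manip.current_finger_gap(): opening from 0.0 (shut) to 1.0 (fully open).
Only numpy, scipy, OpenCV 4.12 (cv2) and the standard library are available. Lean on these libraries where they do the work, as an engineer would, in place of code of your own. Each camera call takes 0.05 s, during which the arm holds its last target.

## Working session

There is one attempt and no reset: what is moved stays moved. The work goes in short steps, each a Python script; the robot and the scene stay as the last script left them, time stands still between calls to the robot, and variables do not carry over. Pictures are saved under pics/ and viewed, and the job is handed in when it is done.

```bash
mkdir -p pics; ls
python3 - <<'E'
from plant import manip
import cv2, numpy as np
np.set_printoptions(precision=4,suppress=True)
print(manip.current_time_s(), manip.current_position(), manip.current_tcp_rot(), manip.tcp_to_grasp)
for c in ["scene","top"]:
    im=manip.capture(c); cv2.imwrite(f"pics/{c}0.png",im[:,:,::-1])
    p=manip.camera_params(c); print(c,p["mtx"],p["camera_from_world"])
    for l in ["countersink","countersink_head","ball_burr","cylinder_burr","bit_stand","spindle_unit","chuck_face","sleeve_grip","jaw_a"]:
        print(c,l,[(np.round(d["uv"],1).tolist(),round(float(d["score"]),2)) for d in manip.place_of(c,l)[:3]])
print(manip.camera_params("wrist"))
print(manip.current_time_s())
E
```

```text
pics
0.0 [0.2884 0.6097 0.2256] [ 0.0956  1.5691 -1.9171] 0.0188
scene [[472.6979   0.     251.4751]
 [  0.     472.6979 190.455 ]
 [  0.       0.       1.    ]] [[ 0.7526 -0.6584 -0.0111 -0.3081]
 [-0.3234 -0.3549 -0.8772  0.3436]
 [ 0.5736  0.6638 -0.48    0.5523]
 [ 0.      0.      0.      1.    ]]
scene countersink [([364.5, 274.3], 0.52)]
scene countersink_head [([230.0, 206.8], 0.62)]
scene ball_burr []
scene cylinder_burr []
scene bit_stand [([213.6, 220.1], 0.6)]
scene spindle_unit [([366.0, 274.3], 0.63)]
scene chuck_face [([350.5, 211.1], 0.75)]
scene sleeve_grip [([349.7, 213.8], 0.58)]
scene jaw_a [([348.1, 209.9], 0.66), ([344.9, 205.5], 0.45), ([346.9, 207.8], 0.41)]
top [[422.2153   0.     256.7549]
 [  0.     422.2153 192.901 ]
 [  0.       0.       1.    ]] [[-0.0131 -0.9991 -0.0409  0.1736]
 [-0.9958  0.0167 -0.0901  0.5613]
 [ 0.0907  0.0396 -0.9951  1.0367]
 [ 0.      0.      0.      1.    ]]
top countersink [([232.6, 202.3], 0.45)]
top countersink_head [([230.2, 197.1], 0.61)]
top ball_burr [([207.1, 202.6], 0.52)]
top cylinder_burr [([350.0, 176.4], 0.64), ([187.0, 203.2], 0.45)]
top bit_stand [([211.9, 202.0], 0.72)]
top spindle_unit [([340.7, 162.6], 0.91)]
top chuck_face [([347.5, 176.9], 0.85)]
top sleeve_grip [([350.0, 177.4], 0.75)]
top jaw_a [([348.0, 179.4], 0.59), ([348.1, 179.0], 0.49), ([352.9, 179.1], 0.4)]
{'mtx': array([[304.1787,   0.    , 251.68  ],
       [  0.    , 304.1787, 189.8602],
       [  0.    ,   0.    ,   1.    ]]), 'hand_eye': array([[ 0.0008, -0.2989,  0.9543, -0.1586],
       [-0.0005, -0.9543, -0.2989,  0.0807],
       [ 1.    , -0.0002, -0.0009, -0.0005],
       [ 0.    ,  0.    ,  0.    ,  1.    ]])}
1.0
```

View pics/scene0.png

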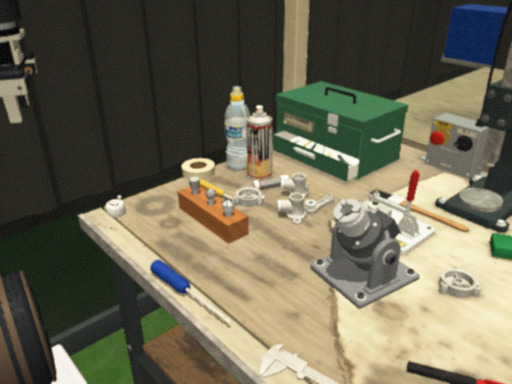

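View pics/top0.png

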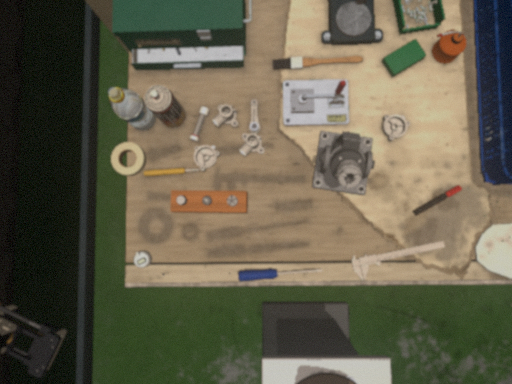

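```bash
cat > h.py <<'E'
from plant import manip
import cv2, numpy as np
from scipy.spatial.transform import Rotation as Ro
np.set_printoptions(precision=4,suppress=True)
def cam(c,pos=None,rot=None):
    p=manip.camera_params(c)
    if c=="wrist":
        T=np.eye(4);T[:3,:3]=Ro.from_euler('xyz',rot).as_matrix();T[:3,3]=pos
        return p["mtx"],np.linalg.inv(T@p["hand_eye"])
    return p["mtx"],p["camera_from_world"]
def ray(K,E,uv):
    d=E[:3,:3].T@np.linalg.solve(K,[uv[0],uv[1],1]); o=-E[:3,:3].T@E[:3,3]; return o,d/np.linalg.norm(d)
def atz(K,E,uv,z):
    o,d=ray(K,E,uv); return o+d*(z-o[2])/d[2]
def proj(K,E,P):
    q=E[:3,:3]@np.asarray(P)+E[:3,3]; q=K@q; return q[:2]/q[2]
def tri(rays):
    A=0;b=0
    for o,d in rays:
        M=np.eye(3)-np.outer(d,d);A=A+M;b=b+M@o
    x=np.linalg.solve(A,b); return x,[np.linalg.norm((np.eye(3)-np.outer(d,d))@(x-o)) for o,d in rays]
E
python3 - <<'E'
from h import *
S=cam("scene");T=cam("top")
print("head",tri([ray(*S,(230,206.8)),ray(*T,(230.2,197.1))]), atz(*T,(230.2,197.1),.065),atz(*S,(230,206.8),.065))
print("face",tri([ray(*S,(350.5,211.1)),ray(*T,(347.5,176.9))]), atz(*T,(347.5,176.9),.16),atz(*S,(350.5,211.1),.16))
print("stand",atz(*T,(211.9,202),0),atz(*S,(213.6,220.1),0))
print("spin",atz(*T,(340.7,162.6),0),atz(*S,(366,274.3),0))
for c,r in (("scene",(150,160,270,260)),("top",(160,180,260,222)),("top",(300,120,390,205)),("scene",(300,180,430,310))):
    im=cv2.imread(f"pics/{c}0.png")[r[1]:r[3],r[0]:r[2]]
    cv2.imwrite(f"pics/z_{c}_{r[0]}.png",cv2.resize(im,None,fx=5,fy=5,interpolation=cv2.INTER_CUBIC))
E
```

```text
head (array([0.5518, 0.2299, 0.0561]), [np.float64(0.00033051593299353077), np.float64(0.00033051593299355305)]) [0.5513 0.2288 0.065 ] [0.5423 0.2182 0.065 ]
face (array([ 0.5871, -0.0441,  0.1535]), [np.float64(0.0035625024638629658), np.float64(0.003562502463862933)]) [ 0.5838 -0.0403  0.16  ] [ 0.5815 -0.0524  0.16  ]
stand [0.5447 0.2833 0.    ] [0.546  0.2844 0.    ]
spin [ 0.6415 -0.0521  0.    ] [ 0.6426 -0.0582  0.    ]
```

Run:
```python
import cv2,numpy as np
a=[cv2.resize(cv2.imread("pics/z_"+n+".png"),(400,300)) for n in ("scene_150","top_160","top_300","scene_300")]
cv2.imwrite("pics/zz.png",np.vstack([np.hstack(a[:2]),np.hstack(a[2:])]))
```

```text
(no output)
```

View pics/zz.png

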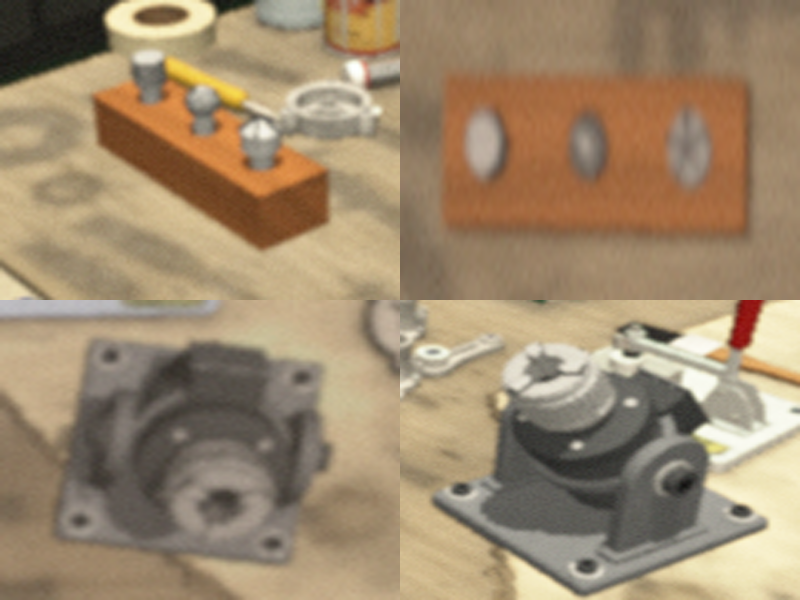

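```bash
cat >> h.py <<'E'
def eul(x,z):
    x=np.array(x,float);x/=np.linalg.norm(x);z=np.array(z,float);z-=x*(x@z);z/=np.linalg.norm(z)
    return Ro.from_matrix(np.column_stack([x,np.cross(z,x),z])).as_euler('xyz')
def chuck(yaw):  # axis out, horizontal perpendicular
    s,c=np.sin(np.radians(33)),np.cos(np.radians(33))
    return np.array([-s*np.cos(yaw),-s*np.sin(yaw),c]), np.array([-np.sin(yaw),np.cos(yaw),0])
E
python3 - <<'E'
from h import *
T=cam("top");S=cam("scene")
C=[atz(*T,p,.014) for p in ((320.3,131.3),(372.5,137.6),(365.7,194.2),(313.5,188))]
C=np.array(C);print(C,C.mean(0))
for a,b in((0,1),(1,2),(2,3),(3,0)):
    d=C[b]-C[a];print(np.linalg.norm(d),np.degrees(np.arctan2(d[1],d[0])))
for sgn in(1,-1):
    for p in((.552,.229,.17),(.552,.229,.05)):
        print(sgn,p,manip.ik(p,eul([0,0,-1],[sgn,0,0])))
yaw=np.radians(-7); a,h=chuck(yaw); F=np.array([.584,-.046,.16])
for phi in range(0,360,30):
    f=np.radians(phi); z=np.cos(f)*h+np.sin(f)*np.cross(a,h)
    print(phi,[manip.ik(F+a*d,eul(-a,z)) for d in(-.021,.2)])
E
```

```text
[[ 0.7218 -0.0002  0.014 ]
 [ 0.7024 -0.1327  0.014 ]
 [ 0.5572 -0.1102  0.014 ]
 [ 0.5753  0.0209  0.014 ]] [ 0.6392 -0.0556  0.014 ]
0.13391052319562427 -98.35334881867948
0.14687561477757394 171.1877105450829
0.13236203074176472 82.16421404520459
0.14806701730218153 -8.207299762404915
1 (0.552, 0.229, 0.17) [ 0.72    0.275  -0.2436  0.     -1.0523  2.4216]
1 (0.552, 0.229, 0.05) [ 0.72    0.4013 -0.3743  0.     -0.7952  2.4216]
-1 (0.552, 0.229, 0.17) [ 0.72    0.275  -0.2436  0.     -1.0523 -0.72  ]
-1 (0.552, 0.229, 0.05) [ 0.72    0.4013 -0.3743  0.     -0.7952 -0.72  ]
0 [None, array([ 0.6159, -0.4211, -0.8545,  0.5543, -0.7701, -2.6406])]
30 [None, array([ 0.6159, -0.4211, -0.8545,  0.5543, -0.7701, -2.117 ])]
60 [None, array([ 0.6159, -0.4211, -0.8545,  0.5543, -0.7701, -1.5934])]
90 [None, array([ 0.6159, -0.4211, -0.8545,  0.5543, -0.7701, -1.0698])]
120 [None, array([ 0.6159, -0.4211, -0.8545,  0.5543, -0.7701, -0.5462])]
150 [None, array([ 0.6159, -0.4211, -0.8545,  0.5543, -0.7701, -0.0226])]
180 [None, array([ 0.6159, -0.4211, -0.8545,  0.5543, -0.7701,  0.501 ])]
210 [None, array([ 0.6159, -0.4211, -0.8545,  0.5543, -0.7701,  1.0246])]
240 [None, array([ 2.4472, -1.3181, -0.8401,  0.5046, -2.4855,  0.3842])]
270 [None, array([ 2.4472, -1.3181, -0.8401,  0.5046, -2.4855,  0.9078])]
300 [None, array([ 2.4472, -1.3181, -0.8401,  0.5046, -2.4855,  1.4314])]
330 [None, array([ 2.4472, -1.3181, -0.8401,  0.5046, -2.4855,  1.955 ])]<sys>:0: UserWarning: Gimbal lock detected. Setting third angle to zero since it is not possible to uniquely determine all angles.
```

```bash
python3 - <<'E' 2>/dev/null
from h import *
yaw=np.radians(-8.2); a,h=chuck(yaw); F=np.array([.584,-.046,.16])
for phi in (90,135,180):
    f=np.radians(phi); z=np.cos(f)*h+np.sin(f)*np.cross(a,h)
    for d in (.15,.1,.07,.05,.03,.02,.01,0,-.01,-.021):
        print(phi,d,manip.ik(F+a*d,eul(-a,z)))
E
```

```text
90 0.15 [ 0.5229 -0.3226 -0.9211  0.6404 -0.5982 -1.1345]
90 0.1 [ 0.3974 -0.2182 -0.9898  0.7939 -0.4039 -1.2183]
90 0.07 None
90 0.05 None
90 0.03 None
90 0.02 None
90 0.01 None
90 0 None
90 -0.01 None
90 -0.021 None
135 0.15 [ 0.5229 -0.3226 -0.9211  0.6404 -0.5982 -0.3491]
135 0.1 [ 0.3974 -0.2182 -0.9898  0.7939 -0.4039 -0.4329]
135 0.07 None
135 0.05 None
135 0.03 None
135 0.02 None
135 0.01 None
135 0 None
135 -0.01 None
135 -0.021 None
180 0.15 [ 0.5229 -0.3226 -0.9211  0.6404 -0.5982  0.4363]
180 0.1 [ 0.3974 -0.2182 -0.9898  0.7939 -0.4039  0.3525]
180 0.07 None
180 0.05 None
180 0.03 None
180 0.02 None
180 0.01 None
180 0 None
180 -0.01 None
180 -0.021 None
```

```bash
cat > fit.py <<'E'
from h import *
from scipy.optimize import least_squares
import pickle,itertools
rng=np.random.default_rng(0); D=[]
while len(D)<60:
    p=rng.uniform([.4,-.2,.1],[.7,.6,.45]); x=np.array([0,0,-1])+rng.normal(size=3)*.4; e=eul(x,rng.normal(size=3))
    q=manip.ik(p,e)
    if q is not None: D.append((np.array(q),p,Ro.from_euler('xyz',e).as_matrix()))
def fk(q,w,P,M):
    R=np.eye(3);t=np.zeros(3)
    for i in range(6):
        r=Ro.from_rotvec(w[i]*q[i]).as_matrix(); t=t+R@(P[i]-r@P[i]); R=R@r
    return R@M[:3,:3],t+R@M[:3,3]
best=None
for s4,s6 in itertools.product((1,-1),(1,-1)):
    w=np.array([[0,0,1],[0,1,0],[0,-1,0],[s4,0,0],[0,-1,0],[s6,0,0]],float)
    def unp(v):
        P=v[:18].reshape(6,3).copy();P[0]=0; M=np.eye(4);M[:3,:3]=Ro.from_rotvec(v[18:21]).as_matrix();M[:3,3]=v[21:24];return P,M
    def res(v):
        P,M=unp(v);o=[]
        for q,p,R in D:
            r,t=fk(q,w,P,M);o+=[(t-p)*5,(r-R).ravel()]
        return np.concatenate(o)
    for k in range(4):
        v0=np.concatenate([np.array([[0,0,0],[0,0,.2],[0,0,.6],[.2,0,.6],[.5,-.15,.6],[.5,-.15,.6]]).ravel(),np.array([k*np.pi/2+.01,0,0]),[.7,-.15,.6]])
        s=least_squares(res,v0,max_nfev=60)
        if best is None or s.cost<best[0]: best=(s.cost,w,*unp(s.x))
    print(s4,s6,best[0])
pickle.dump(best,open("fk.pkl","wb"));print(best)
E
python3 fit.py 2>/dev/null
```

```text
1 1 122.33753448256215
1 -1 47.12740706897143
-1 1 47.12740706897143
-1 -1 1.660984575859965e-26
(np.float64(1.660984575859965e-26), array([[ 0.,  0.,  1.],
       [ 0.,  1.,  0.],
       [ 0., -1.,  0.],
       [-1.,  0.,  0.],
       [ 0., -1.,  0.],
       [-1.,  0.,  0.]]), array([[ 0.    ,  0.    ,  0.    ],
       [ 0.    , -9.6229,  0.1988],
       [ 0.    , -9.0612,  0.8004],
       [-7.7229, -0.    ,  0.8004],
       [ 0.4636,  4.3357,  0.8004],
       [-0.39  , -0.1918,  0.8004]]), array([[ 1.    , -0.    , -0.    ,  0.8416],
       [-0.    , -1.    , -0.    , -0.1918],
       [-0.    ,  0.    , -1.    ,  0.8004],
       [ 0.    ,  0.    ,  0.    ,  1.    ]]))
```

```bash
cat >> h.py <<'E'
import pickle
_,W_,P_,M_=pickle.load(open("fk.pkl","rb"))
LO=np.array([-3.07,-1.43,-1.02,-3.03,-3.05,-3.03]);HI=np.array([3.07,2.12,1.25,1.67,-0.0,3.03])
def fk(q):
    R=np.eye(3);t=np.zeros(3)
    for i in range(6):
        r=Ro.from_rotvec(W_[i]*q[i]).as_matrix(); t=t+R@(P_[i]-r@P_[i]); R=R@r
    return R@M_[:3,:3],t+R@M_[:3,3]
def gik(p,R,n=60,lo=LO,hi=HI,seed=None):
    from scipy.optimize import least_squares
    rng=np.random.default_rng(1);out=[]
    def f(q):
        r,t=fk(q);return np.concatenate([(t-p)*3,(r-R).ravel()])
    for k in range(n):
        q0=seed if (seed is not None and k==0) else rng.uniform(lo,hi)
        s=least_squares(f,q0,bounds=(lo-1e-6,hi+1e-6),max_nfev=60)
        if s.cost<1e-10 and not any(np.abs(o-s.x).max()<1e-2 for o in out): out.append(s.x)
    return out
def RM(e): return Ro.from_euler('xyz',e).as_matrix()
E
python3 - <<'E' 2>/dev/null
from h import *
yaw=np.radians(-8.2); a,h=chuck(yaw); F=np.array([.584,-.046,.16])
lo=LO.copy();hi=HI.copy();lo[5]=-7;hi[5]=7
for d in (.1,.05,.0,-.021):
    for q in gik(F+a*d,RM(eul(-a,h)),40,lo,hi): print(d,q)
E
```

```text
0.1 [ 0.3974 -0.2182 -0.9898  0.7939 -0.4039  3.4941]
0.1 [ 0.3974 -0.2182 -0.9898  0.7939 -0.4039 -2.7891]
```

```bash
python3 - <<'E' 2>/dev/null
from h import *
yaw=np.radians(-8.2); a,h=chuck(yaw); F=np.array([.584,-.046,.16])
lo=np.array([-3.2,-2.5,-2.5,-3.2,-3.2,-3.2]);hi=-lo
for d in (.15,.05,-.021):
    for q in gik(F+a*d,RM(eul(-a,h)),40,lo,hi): print(d,q, q<LO, q>HI)
E
```

```text
0.15 [ 2.7065 -1.4991 -0.3541 -0.8836  2.9374  0.9444] [False  True False False False False] [False False False False  True False]
0.15 [ 2.5254  0.331  -2.2606 -0.4933  0.5516  2.4056] [False False  True False False False] [False False False False  True False]
0.15 [-0.6162 -0.331  -0.881   2.6483  0.5516  2.4056] [False False False False False False] [False False False  True  True False]
0.15 [ 0.5229 -0.3226 -0.9211  0.6404 -0.5982 -2.7053] [False False False False False False] [False False False False False False]
0.15 [ 0.541   1.4475 -2.2312 -0.5987  2.4845 -2.6659] [False False  True False False False] [False False False False  True False]
0.15 [-2.6005 -1.4475 -0.9104  2.5429  2.4845 -2.6659] [False  True False False False False] [False False False  True  True False]
0.15 [-2.8152 -1.5208 -0.3175 -2.1235 -2.8479 -0.9747] [False  True False False False False] [False False False False False False]
0.15 [ 2.525  -1.4289 -0.8807  0.4922 -2.5882  2.4046] [False False False False False False] [False False False False False False]
0.15 [-0.6166  1.4289 -2.2609 -2.6494 -2.5882  2.404
[... 1355 characters left out ...]
alse False False False  True False]
-0.021 [ 0.2785  1.8766 -2.1027 -0.8597  2.843  -2.7678] [False False  True False False False] [False False False False  True False]
-0.021 [-2.8631 -1.8766 -1.0389  2.2819  2.843  -2.7678] [False  True  True False False False] [False False False  True  True False]
-0.021 [ 2.723  -1.8598 -1.0144  0.7337 -2.9185  2.5247] [False  True False False False False] [False False False False False False]
-0.021 [-2.803  -1.8545 -0.4879 -2.4464 -2.7367 -1.33  ] [False  True False False False False] [False False False False False False]
-0.021 [-0.4186  1.8598 -2.1272 -2.4079 -2.9185  2.5247] [False False  True False False False] [False False False False False False]
```

```bash
cat >> h.py <<'E'
LOW=LO.copy();HIW=HI.copy()
def ik5(p,u,n=12,seeds=(),m=0.02):
    """all solutions for tcp p & tool direction u (j6=0)"""
    from scipy.optimize import least_squares
    rng=np.random.default_rng(2);out=[]
    p=np.asarray(p);u=np.asarray(u)/np.linalg.norm(u)
    lo=LO[:5]+m;hi=HI[:5]-m
    def f(q):
        r,t=fk(np.append(q,0));return np.concatenate([(t-p)*3,r[:,0]-u])
    S=[np.array([.5,.1,-.5,0,-.8]),np.array([.2,.2,-.3,-.8,-.8]),np.array([.2,.2,-.3,.8,-.8])]+list(seeds)
    for k in range(n+len(S)):
        q0=np.clip(S[k],lo,hi) if k<len(S) else rng.uniform(lo,hi)
        s=least_squares(f,q0,bounds=(lo-1e-9,hi+1e-9),max_nfev=40)
        if s.cost<1e-9 and not any(np.abs(o-s.x).max()<1e-2 for o in out): out.append(s.x)
    return out
def j6for(q5,z):
    R,_=fk(np.append(q5,0)); # j6 rotates about tool x by +j6 or -; solve
    R1,_=fk(np.append(q5,0.1)); sg=np.sign(np.cross(R[:,2],R1[:,2])@R[:,0])
    z=z/np.linalg.norm(z); return sg*np.arctan2(np.cross(R[:,2],z)@R[:,0],R[:,2]@z)
E
python3 - <<'E' 2>/dev/null
from h import *
yaw=np.radians(-8.2); a,h=chuck(yaw); F=np.array([.584,-.046,.16]); b=np.cross(a,h)
print("a",a,"h",h,"b",b)
for D in (-.002,.028):
  print("D",D)
  for be in (10,15,20,25,30,35,40):
    row=[]
    for az in range(0,360,30):
        t=np.cos(np.radians(az))*h+np.sin(np.radians(az))*b
        u=-np.cos(np.radians(be))*a+np.sin(np.radians(be))*t
        G=F+a*D; qs=ik5(G+.0188*u,u,3)
        row.append(len(qs))
    print(be,row)
E
```

```text
a [-0.5391  0.0777  0.8387] h [0.1426 0.9898 0.    ] b [-0.8301  0.1196 -0.5446]
D -0.002
10 [0, 1, 1, 1, 1, 0, 0, 0, 0, 0, 0, 0]
15 [1, 1, 1, 1, 1, 1, 0, 0, 0, 0, 0, 0]
20 [1, 1, 1, 1, 1, 1, 0, 0, 1, 0, 0, 1]
25 [1, 1, 1, 1, 1, 1, 0, 0, 0, 1, 1, 1]
30 [1, 1, 1, 1, 1, 1, 1, 0, 0, 1, 1, 1]
35 [1, 1, 1, 1, 1, 1, 1, 0, 0, 0, 1, 1]
40 [1, 1, 1, 1, 1, 1, 1, 0, 0, 0, 1, 1]
D 0.028
10 [0, 1, 1, 1, 1, 1, 0, 0, 0, 0, 0, 0]
15 [1, 1, 1, 1, 1, 1, 0, 0, 0, 0, 0, 0]
20 [1, 1, 1, 1, 1, 1, 0, 0, 1, 0, 0, 1]
25 [1, 1, 1, 1, 1, 1, 0, 0, 0, 1, 1, 1]
30 [1, 1, 1, 1, 1, 1, 1, 0, 0, 1, 1, 1]
35 [1, 1, 1, 1, 1, 1, 1, 0, 0, 1, 1, 1]
40 [1, 1, 1, 1, 1, 1, 1, 0, 0, 0, 1, 1]
```

```bash
python3 - <<'E' 2>/dev/null
from h import *
yaw=np.radians(-8.2); a,h=chuck(yaw); F=np.array([.584,-.046,.16]); b=np.cross(a,h)
be=np.radians(18); c,s=np.cos(be),np.sin(be)
H=np.array([.552,.229,.073])
for t in ([0,1,0],):
    u=np.array([0,0,-c])+s*np.array(t); z=np.cross(u,[0,0,1])
    for d in(.1,.0,-.0188):
        for q in ik5(H-d*u,u,6): print("stand",d,q,j6for(q,z),j6for(q,-z))
print("insert")
u=-c*a+s*b
for d in (.12,.08,.028):
    for q in ik5(F+a*d+.0188*u,u,6): print(d,q,j6for(q,h),j6for(q,-h))
print("sleeve")
for az in range(-15,181,15):
    t=np.cos(np.radians(az))*h+np.sin(np.radians(az))*b; u=-c*a+s*t; z=np.cross(a,t)
    for q in ik5(F-a*.002+.0188*u,u,6): print(az,q,j6for(q,z),j6for(q,-z))
E
```

```text
stand 0.1 [ 0.4772  0.2294 -0.2182 -0.3321 -1.0009] 2.8276060231972737 -0.3139866303925195
stand 0.0 [ 0.5224  0.3451 -0.291  -0.3785 -0.8107] 2.8645943835782672 -0.276998270011526
stand -0.0188 [ 0.5303  0.3703 -0.2995 -0.39   -0.7771] 2.874228965899767 -0.26736368769002616
insert
0.12 [ 0.402  -0.0658 -0.5637  0.1787 -0.8556] -2.2186197666160563 0.9229728869737369
0.08 [ 0.3736  0.0034 -0.5811  0.1855 -0.7661] -2.2071679972770974 0.9344246563126958
0.028 [ 0.3404  0.0974 -0.5958  0.199  -0.6543] -2.1988540933070753 0.9427385602827179
sleeve
-15 [ 0.0953  0.0782 -0.5724 -0.6192 -0.2647] 0.13802054946854123 -3.003572104121252
0 [ 0.0941  0.0919 -0.5412 -0.5339 -0.3586] 0.30392382465521656 -2.837668828934577
15 [ 0.1126  0.1059 -0.5205 -0.4296 -0.4329] 0.4403180427142777 -2.7012746108755157
30 [ 0.144   0.1194 -0.51   -0.3158 -0.4919] 0.5609040684051956 -2.5806885851845975
45 [ 0.1841  0.1314 -0.5111 -0.1954 -0.537 ] 0.6707146471052163 -2.470878006484577
60 [ 0.2295  0.1413 -0.5257 -0.0688 -0.5687] 0.7714214533025889 -2.3701712002872046
75 [ 0.2769  0.1487 -0.5552  0.0653 -0.587 ] 0.8629052589310924 -2.278687394658701
90 [ 0.3228  0.153  -0.6004  0.2097 -0.5926] 0.9439192767620368 -2.1976733768277565
105 [ 0.3624  0.154  -0.6613  0.369  -0.5864] 1.0125212534267087 -2.1290714001630846
120 [ 0.3895  0.1513 -0.7364  0.5501 -0.5702] 1.0665716151607147 -2.0750210384290786
135 [ 0.3949  0.1451 -0.822   0.7627 -0.5467] 1.1045917227781656 -2.0370009308116277
150 [ 0.3659  0.1359 -0.9111  1.0192 -0.5197] 1.127236663987443 -2.0143559896023504
165 [ 0.2885  0.125  -0.9926  1.3309 -0.493 ] 1.1388006684266485 -2.0027919851631446
```

```bash
cat >> h.py <<'E'
BE=np.radians(18);CB,SB=np.cos(BE),np.sin(BE)
def shot(tag,labels):
    p=np.array(manip.current_position());r=np.array(manip.current_tcp_rot())
    im=manip.capture("wrist");cv2.imwrite(f"pics/{tag}.png",im[:,:,::-1])
    K,E=cam("wrist",p,r);pickle.dump((K,E,p,r),open(f"pics/{tag}.pkl","wb"))
    for l in labels:
        print(tag,l,[(np.round(d["uv"],1).tolist(),round(float(d["score"]),2)) for d in manip.place_of("wrist",l)[:3]])
    return K,E
def goq(q): manip.move_joints([float(x) for x in q])
E
python3 - <<'E' 2>/dev/null
from h import *
H=np.array([.552,.229,.073]); u=np.array([0,SB,-CB]);z=np.cross(u,[0,0,1])
q=ik5(H-.1*u,u,4)[0]
goq(np.append(q,j6for(q,-z)));print(manip.current_time_s())
shot("st1",["countersink_head","countersink","ball_burr"])
goq(np.append(q,j6for(q,z)));print(manip.current_time_s())
shot("st2",["countersink_head","countersink","ball_burr"])
E
```

```text
2.8083
st1 countersink_head [([261.3, 177.8], 0.72)]
st1 countersink []
st1 ball_burr []
5.6583
st2 countersink_head [([242.2, 197.6], 0.82)]
st2 countersink [([238.9, 195.2], 0.87), ([243.6, 139.0], 0.27)]
st2 ball_burr [([242.5, 140.5], 0.79)]
```

Run:
```python
import cv2,numpy as np
cv2.imwrite("pics/st12.png",cv2.resize(np.hstack([cv2.imread("pics/st1.png"),cv2.imread("pics/st2.png")]),(800,300)))
```

```text
(no output)
```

View pics/st12.png

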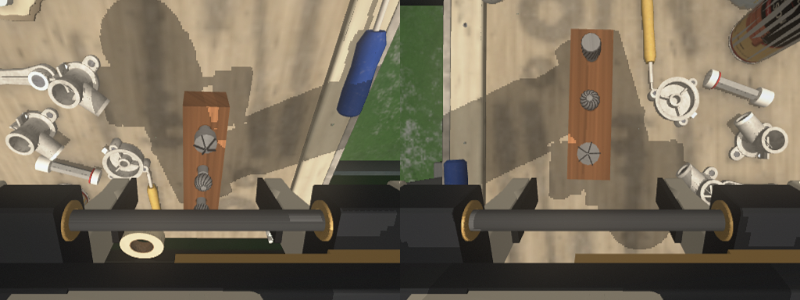

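Run:
```python
from h import *
A=pickle.load(open("pics/st1.pkl","rb"));B=pickle.load(open("pics/st2.pkl","rb"))
a1=(261.3,177.8);b1=(242.2,197.6)
print(atz(*A[:2],a1,.065),atz(*B[:2],b1,.065),tri([ray(*A[:2],a1),ray(*B[:2],b1)]))
ca,cb=A[:2],B[:2]
for z in(.073,.081): print(z,"disc proj",proj(*ca,[.552,.229,z]),proj(*cb,[.552,.229,z]))
ims=[]
for n,(u,v) in(("st1",(261,180)),("st2",(242,196))):
    im=cv2.imread(f"pics/{n}.png")[v-30:v+30,u-40:u+40];ims.append(cv2.resize(im,(400,300),interpolation=cv2.INTER_CUBIC))
cv2.imwrite("pics/stz.png",np.hstack(ims))
```

```text
[0.5432 0.2232 0.065 ] [0.5431 0.2232 0.065 ] (array([0.5431, 0.2232, 0.0649]), [np.float64(3.825276278022216e-05), np.float64(3.825276278002392e-05)])
0.073 disc proj [251.4814 188.2031] [251.8923 191.2539]
0.081 disc proj [251.4734 193.5122] [251.8984 191.1865]
```

View pics/stz.png

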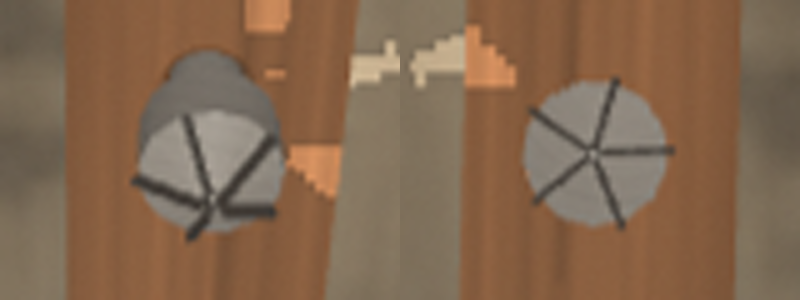

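```bash
python3 - <<'E' 2>/dev/null
from h import *
A=pickle.load(open("pics/st1.pkl","rb"));B=pickle.load(open("pics/st2.pkl","rb"))
a1=(263.4,190.6);b1=(240.8,196.6)
X=tri([ray(*A[:2],a1),ray(*B[:2],b1)])[0]
print("apex",X,atz(*A[:2],a1,.081),atz(*B[:2],b1,.081))
G=np.array([.5431,.2232,.073])
u=np.array([0,SB,-CB]);z=-np.cross(u,[0,0,1])
q=ik5(G-.05*u,u,4)[0]; goq(np.append(q,j6for(q,z)))
print(manip.current_time_s(),manip.current_position(),G-.05*u)
print(manip.move_l(list(G+.0188*u),speed=.1,force_limit=8))
print(manip.current_time_s(),manip.current_position(),G+.0188*u,manip.current_contact_force())
manip.set_gripper(0.0,25)
print(manip.current_finger_gap()*88,manip.current_time_s(),manip.current_contact_force())
for c in["scene","top"]: cv2.imwrite(f"pics/{c}1.png",manip.capture(c)[:,:,::-1])
E
```

```text
apex [0.5422 0.2243 0.0831] [0.5417 0.2259 0.081 ] [0.5424 0.2243 0.081 ]
8.4917 [0.5431 0.2077 0.1206] [0.5431 0.2077 0.1206]
False
9.3333 [0.5434 0.2291 0.0555] [0.5431 0.229  0.0551] [-0.4629  0.8408  1.0232]
25.31627751834096 10.3417 [ 1.0763  0.8248 -0.3849]
```

```bash
python3 - <<'E' 2>/dev/null
from h import *
p=np.array(manip.current_position())
print(manip.move_l(list(p+[0,0,.02]),speed=.1),manip.current_contact_force())
print(manip.move_l(list(p+[0,0,.16]),speed=.2),manip.current_contact_force(),manip.current_finger_gap()*88)
print(manip.current_time_s())
K,E=shot("lift",["countersink_head","countersink"])
p=np.array(manip.current_position());u=RM(manip.current_tcp_rot())[:,0]
print("tcp px",proj(K,E,p),"grasp px",proj(K,E,p-.0188*u))
cv2.imwrite("pics/scene2.png",manip.capture("scene")[:,:,::-1])
E
```

```text
False [ 0.2389  0.9091 -3.2651]
False [ 0.489  -0.5812 -1.5017] 25.17187072660214
11.6417
lift countersink_head [([254.3, 248.4], 0.69), ([249.1, 149.4], 0.52)]
lift countersink [([251.1, 186.6], 0.79)]
tcp px [251.0829 240.1493] grasp px [250.9873 256.7703]
```

Run:
```python
import cv2,numpy as np
cv2.imwrite("pics/l2.png",cv2.resize(np.hstack([cv2.imread("pics/lift.png"),cv2.imread("pics/scene2.png")]),(800,300)))
```

```text
(no output)
```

View pics/l2.png

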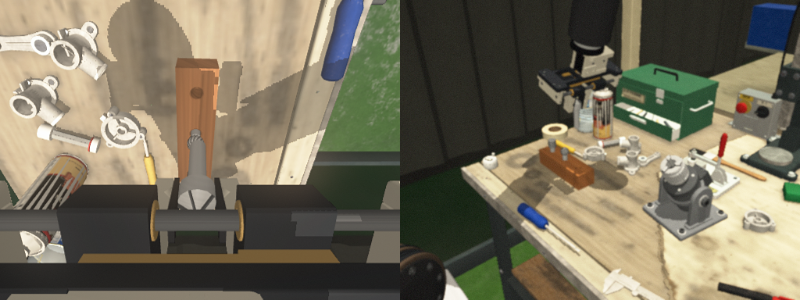

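```bash
python3 - <<'E' 2>/dev/null
from h import *
K,E,p,r=pickle.load(open("pics/lift.pkl","rb"));u=RM(r)[:,0];G=p-.0188*u
print("G",G)
im=cv2.imread("pics/lift.png");s=6;x0,y0=205,150
c=cv2.resize(im[y0:y0+125,x0:x0+100],None,fx=s*.8,fy=s*.8,interpolation=cv2.INTER_CUBIC);s*=.8
for L in (0,16,52):
    hh=G-np.array([0,0,.068-L/1000]); 
    pts=np.array([(proj(K,E,hh+R*np.array([np.cos(t),np.sin(t),0]))-[x0,y0]+.5)*s for t in np.linspace(0,6.28,40) for R in [.007 if L<52 else .013]])
    cv2.polylines(c,[pts.astype(int)],True,(0,0,255),1)
    print(L,proj(K,E,hh))
cv2.imwrite("pics/liftz.png",c)
E
```

```text
G [0.5422 0.223  0.2314]
0 [251.2276 183.4711]
16 [251.2494 197.1695]
52 [251.3104 235.6628]
```

View pics/liftz.png

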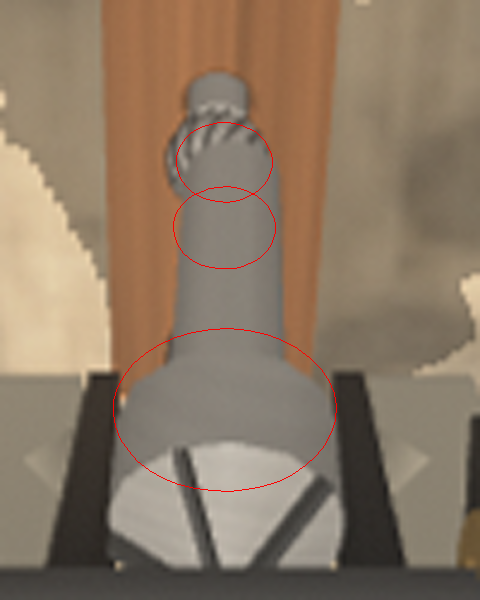

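```bash
python3 - <<'E' 2>/dev/null
from h import *
yaw=np.radians(-8.2); a,h=chuck(yaw); F=np.array([.584,-.046,.16]); b=np.cross(a,h); u=-CB*a+SB*b
for sg in(-1,1):
  for k in (.03,.05,.07):
    G=F+a*.15+b*k*(-sg)
    qs=ik5(G+.0188*u,u,6)
    T=np.eye(4);T[:3,:3]=np.column_stack([u,np.cross(sg*h,u),sg*h]);T[:3,3]=G+.0188*u
    p=manip.camera_params("wrist");E=np.linalg.inv(T@p["hand_eye"])
    print(sg,k,[np.append(q,j6for(q,sg*h)) for q in qs],proj(p["mtx"],E,F),proj(p["mtx"],E,G-a*.068), G)
E
```

```text
-1 0.03 [array([ 0.4636, -0.1543, -0.6224,  0.1903, -0.8949,  0.8603])] [251.4761 101.1055] [251.44   183.4183] [ 0.4782 -0.0308  0.2695]
-1 0.05 [array([ 0.4921, -0.1808, -0.6723,  0.2011, -0.8769,  0.8224])] [251.4552  77.2096] [251.44   183.4183] [ 0.4616 -0.0284  0.2586]
-1 0.07 [array([ 0.5235, -0.2079, -0.7221,  0.2127, -0.8603,  0.781 ])] [251.4323  50.995 ] [251.44   183.4183] [ 0.445  -0.026   0.2477]
1 0.03 [array([ 0.3918, -0.0772, -0.4714,  0.1622, -0.9562, -2.1847])] [251.5492 196.2097] [251.4776 237.924 ] [ 0.528  -0.0379  0.3021]
1 0.05 [array([ 0.3715, -0.0518, -0.4204,  0.1541, -0.9786, -2.1572])] [251.5426 176.4393] [251.4776 237.924 ] [ 0.5446 -0.0403  0.313 ]
1 0.07 [array([ 0.3527, -0.0265, -0.3689,  0.1467, -1.0018, -2.1317])] [251.536  156.6947] [251.4776 237.924 ] [ 0.5612 -0.0427  0.3239]
```

```bash
python3 - <<'E' 2>/dev/null
from h import *
yaw=np.radians(-8.2); a,h=chuck(yaw); F=np.array([.584,-.046,.16]); b=np.cross(a,h); u=-CB*a+SB*b
for sg,k,n in((-1,.03,"ch1"),(1,.1,"ch2")):
    G=F+a*.15+b*k*(-sg); q=ik5(G+.0188*u,u,6)[0]
    goq(np.append(q,j6for(q,sg*h))); print(manip.current_time_s())
    K,E=shot(n,["chuck_face","sleeve_grip","jaw_a","spindle_unit"]); print(proj(K,E,F))
ims=[cv2.imread(f"pics/{n}.png") for n in("ch1","ch2")]
cv2.imwrite("pics/ch12.png",cv2.resize(np.hstack(ims),(800,300)))
E
```

```text
13.0
ch1 chuck_face [([253.5, 109.5], 0.78)]
ch1 sleeve_grip [([252.4, 105.3], 0.77)]
ch1 jaw_a [([249.7, 105.2], 0.68), ([250.2, 106.3], 0.55)]
ch1 spindle_unit [([253.9, 90.3], 0.91)]
[253.0037 102.2975]
15.75
ch2 chuck_face [([254.7, 127.0], 0.6)]
ch2 sleeve_grip [([251.6, 127.2], 0.77)]
ch2 jaw_a [([252.4, 122.5], 0.65), ([253.8, 122.9], 0.53), ([251.5, 124.7], 0.39)]
ch2 spindle_unit [([252.2, 128.8], 0.62)]
[250.9275 128.4489]
```

View pics/ch12.png

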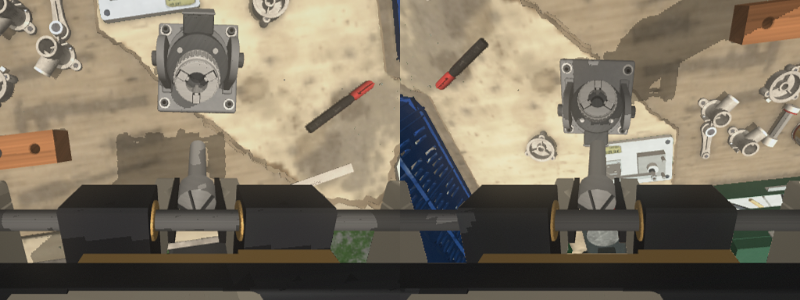

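```bash
python3 - <<'E' 2>/dev/null
from h import *
for n,(x0,y0,w,hh) in(("ch1",(190,5,130,145)),("ch2",(190,65,130,120))):
    c=cv2.imread(f"pics/{n}.png")[y0:y0+hh,x0:x0+w];cv2.imwrite(f"pics/{n}z.png",cv2.resize(c,None,fx=4,fy=4,interpolation=cv2.INTER_CUBIC))
E
```

```text
(no output)
```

View pics/ch1z.png

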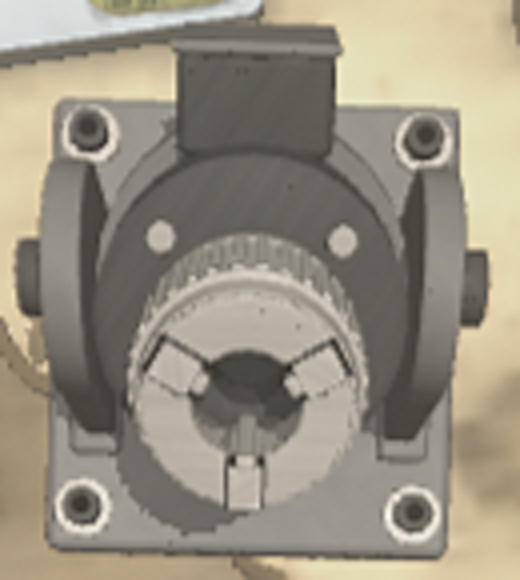

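View pics/ch2z.png

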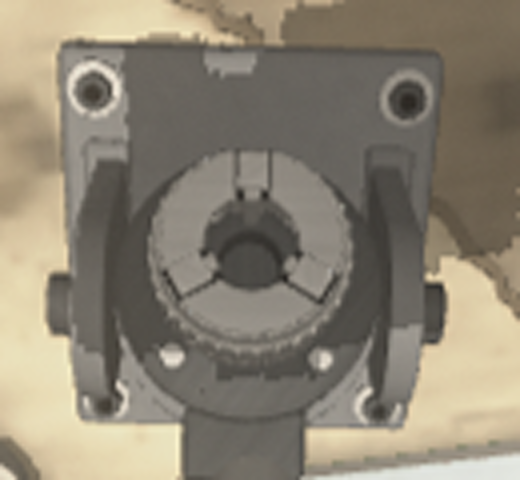

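```bash
cat > ov.py <<'E'
from h import *
from scipy.optimize import least_squares
V={n:pickle.load(open(f"pics/{n}.pkl","rb"))[:2] for n in("ch1","ch2")}
O={"ch1":(190,5,130,145),"ch2":(190,65,130,120)}
def z2p(n,p): return np.array([(p[0]+.5)/4-.5+O[n][0],(p[1]+.5)/4-.5+O[n][1]])
B={"ch1":[(91,133),(427,140),(83,504),(413,513)],"ch2":[(94,90),(407,101)]}
W={n:[atz(*V[n],z2p(n,p),.0155) for p in B[n]] for n in B}
for n in W: print(n,np.array(W[n]))
w=W["ch1"]; print("yaw ch1",[np.degrees(np.arctan2(d[1],d[0])) for d in (w[0]-w[2],w[1]-w[3])],[np.degrees(np.arctan2(d[1],d[0]))+90 for d in (w[1]-w[0],w[3]-w[2])],"center",np.mean(w,0), [np.linalg.norm(x) for x in (w[0]-w[2],w[1]-w[3],w[1]-w[0],w[3]-w[2])])
w=W["ch2"];d=w[0]-w[1];print("yaw ch2",np.degrees(np.arctan2(d[1],d[0]))-90)
print("gravity face by net", atz(*V["ch1"],(253.5,109.5),.16),atz(*V["ch2"],(254.7,127.0),.16),tri([ray(*V["ch1"],(253.5,109.5)),ray(*V["ch2"],(254.7,127.0))]))
print("sleeve net",tri([ray(*V["ch1"],(252.4,105.3)),ray(*V["ch2"],(251.6,127.2))]))
E
python3 ov.py
```

```text
ch1 [[ 0.7099 -0.0105  0.0155]
 [ 0.6915 -0.12    0.0155]
 [ 0.5899  0.0104  0.0155]
 [ 0.5709 -0.0984  0.0155]]
ch2 [[ 0.5707 -0.098   0.0155]
 [ 0.5903  0.0107  0.0155]]
yaw ch1 [np.float64(-9.885500079766938), np.float64(-10.15901852541436)] [np.float64(-9.535700651952709), np.float64(-9.884610493993947)] center [ 0.6406 -0.0546  0.0155] [np.float64(0.12178356201926355), np.float64(0.12246128147223087), np.float64(0.11106087905119033), np.float64(0.11047420615991883)]
yaw ch2 -190.17403929794938
gravity face by net [ 0.5778 -0.0455  0.16  ] [ 0.583 -0.042  0.16 ] (array([ 0.571 , -0.0425,  0.1919]), [np.float64(0.0018803483060965724), np.float64(0.0018803483060965387)])
sleeve net (array([ 0.5796, -0.0447,  0.1686]), [np.float64(7.223397566016216e-05), np.float64(7.223397566020828e-05)])
```

```bash
cat >> ov.py <<'E'
import sys
yaw=np.radians(-10.0);a,h=chuck(yaw);b=np.cross(a,h)
C=np.array([.6406,-.0546,0])
r=float(sys.argv[1]) if len(sys.argv)>1 else .058
lat=float(sys.argv[2]) if len(sys.argv)>2 else 0
F=C+r*np.array([-np.cos(yaw),-np.sin(yaw),0])+lat*h+[0,0,.16]
print("F",F)
ims=[]
for n in V:
    x0,y0,w,hh=O[n];s=6
    im=cv2.resize(cv2.imread(f"pics/{n}.png")[y0:y0+hh,x0:x0+w],None,fx=s,fy=s,interpolation=cv2.INTER_CUBIC)
    def circ(R,d,col):
        pts=np.array([(proj(*V[n],F+a*d+R*(np.cos(t)*h+np.sin(t)*b))-[x0,y0]+.5)*s for t in np.linspace(0,2*np.pi,90)])
        cv2.polylines(im,[np.round(pts).astype(int)],True,col,1)
    circ(.027,-.002,(0,0,255));circ(.027,-.045,(0,0,255));circ(.010,.004,(0,255,0));circ(.040,-.054,(255,0,0));circ(.0085,-.04,(0,255,255))
    cx,cy=[int(v) for v in (proj(*V[n],F)-[x0,y0]+.5)*s]
    c=im[max(0,cy-270):cy+270,max(0,cx-200):cx+200]; ims.append(cv2.resize(c,(400,int(c.shape[0]*400/c.shape[1])))[:540])
m=min(i.shape[0] for i in ims)
cv2.imwrite("pics/ov_%s.png"%(sys.argv[3] if len(sys.argv)>3 else "0"),np.hstack([i[:m] for i in ims]))
E
python3 ov.py .058 0 0|tail -1
```

```text
F [ 0.5835 -0.0445  0.16  ]
```

View pics/ov_0.png

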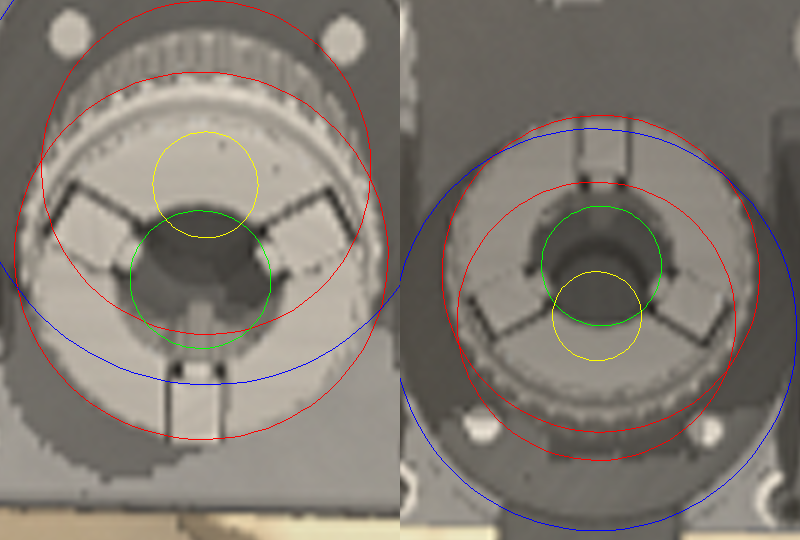

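```bash
cat >> ov.py <<'E'
for n in V:
    for d in(-.045,-.024,-.002,0,.004): print(n,d,proj(*V[n],F+a*d))
E
python3 ov.py .058 0 0|tail -10
python3 - <<'E'
import cv2,numpy as np
for n,(x,y) in(("ch1",(252,103)),("ch2",(252,128))):
    im=cv2.imread(f"pics/{n}.png")[y-30:y+32,x-40:x+40]
    im=cv2.resize(im,None,fx=10,fy=9.6,interpolation=cv2.INTER_CUBIC)[:600]
    im=cv2.convertScaleAbs(im,alpha=1.4)
    for k in range(0,80,10): cv2.putText(im,str(x-40+k),(k*10,12),0,.4,(0,0,255),1);cv2.line(im,(k*10+5,0),(k*10+5,600),(0,0,255),1)
    for k in range(0,60,10): cv2.putText(im,str(y-30+k),(0,int(k*9.6)+12),0,.4,(0,0,255),1);cv2.line(im,(0,int((k+.5)*9.6)),(800,int((k+.5)*9.6)),(0,0,255),1)
    cv2.imwrite(f"pics/{n}g.png",im)
E
```

```text
ch1 -0.045 [252.2412  87.3088]
ch1 -0.024 [251.8776  94.1883]
ch1 -0.002 [251.4463 102.3513]
ch1 0 [251.4042 103.1487]
ch1 0.004 [251.3183 104.7735]
ch2 -0.045 [251.5243 136.0947]
ch2 -0.024 [251.8558 132.4898]
ch2 -0.002 [252.2512 128.1902]
ch2 0 [252.2899 127.769 ]
ch2 0.004 [252.3689 126.9098]
```

View pics/ch1g.png

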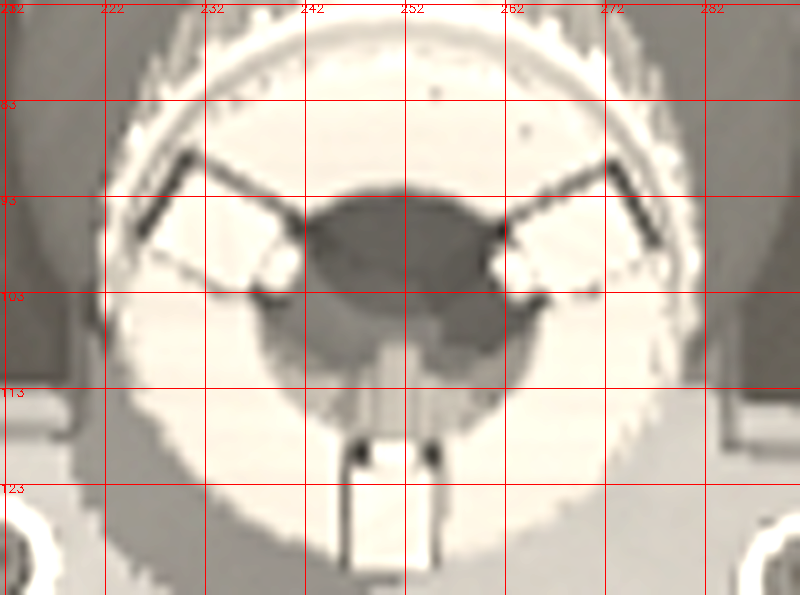

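View pics/ch2g.png

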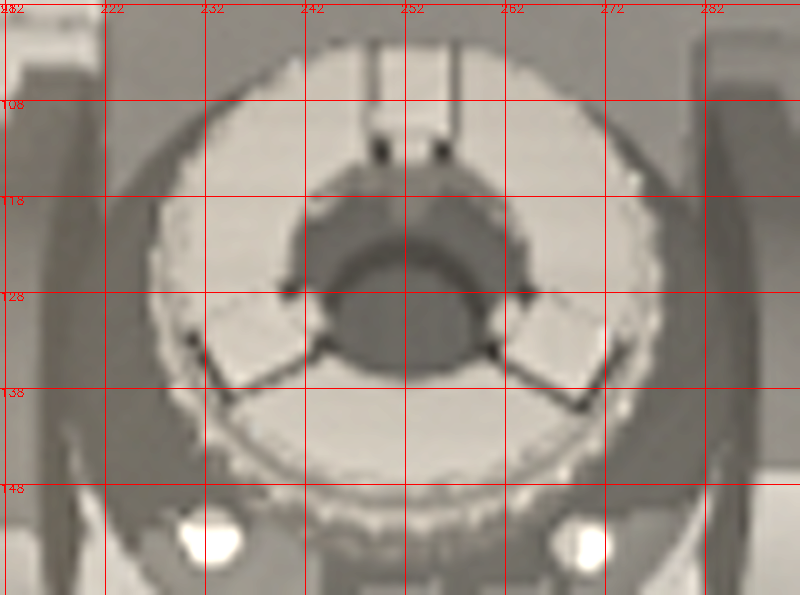

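```bash
cat >> ov.py <<'E'
print("----")
p1,e1=tri([ray(*V["ch1"],(196.6,74.1)),ray(*V["ch2"],(297.9,143.4))])
p2,e2=tri([ray(*V["ch1"],(308.4,76.6)),ray(*V["ch2"],(204.6,140.9))])
pm=(p1+p2)/2;print(p1,e1,p2,e2,pm, "F from pivot",pm+a*(.16-pm[2])/a[2])
def tr(m,l,q1,q2):
    x,e=tri([ray(*V["ch1"],q1),ray(*V["ch2"],q2)]);print(l,x,np.round(e,4), "along a,h,b rel F",(x-F)@a,(x-F)@h,(x-F)@b)
tr(0,"bore",(251.5,106.3),(252.5,124.9))
tr(0,"jaw ends",(251.2,106),(252.2,125.1))
tr(0,"dots",((160.5/4-.5+190),238.5/4+4.5),(321.5/4-.5+190,358.5/4+64.5))
tr(0,"dots",((343.5/4-.5+190),242.5/4+4.5),(172.5/4-.5+190,356.5/4+64.5))
E
python3 ov.py .058 0 0|sed -n '/----/,$p'
```

```text
----
[0.6406 0.0078 0.0872] [np.float64(0.00026501785618506007), np.float64(0.00026501785618509275)] [ 0.6214 -0.1133  0.0832] [np.float64(0.00041822704870236974), np.float64(0.0004182270487024049)] [ 0.631  -0.0528  0.0852] F from pivot [ 0.5832 -0.0443  0.16  ]
bore [ 0.5814 -0.0442  0.1576] [0.0001 0.0001] along a,h,b rel F -0.0008624107328440619 5.200678009867876e-06 0.003110312246773474
jaw ends [ 0.5817 -0.0442  0.1572] [0.0001 0.0001] along a,h,b rel F -0.0013474082626139562 -5.0086917805608885e-06 0.003015945057416135
dots [ 0.6311 -0.0302  0.1274] [0. 0.] along a,h,b rel F -0.051581266750018645 0.02238826080776028 -0.019510400341425694
dots [ 0.6226 -0.0733  0.1308] [0. 0.] along a,h,b rel F -0.04821679969088547 -0.02152512878788903 -0.02059532116538567
```

```bash
python3 ov.py .061 0 1|grep ^F
```

```text
F [ 0.5805 -0.044   0.16  ]
```

View pics/ov_1.png

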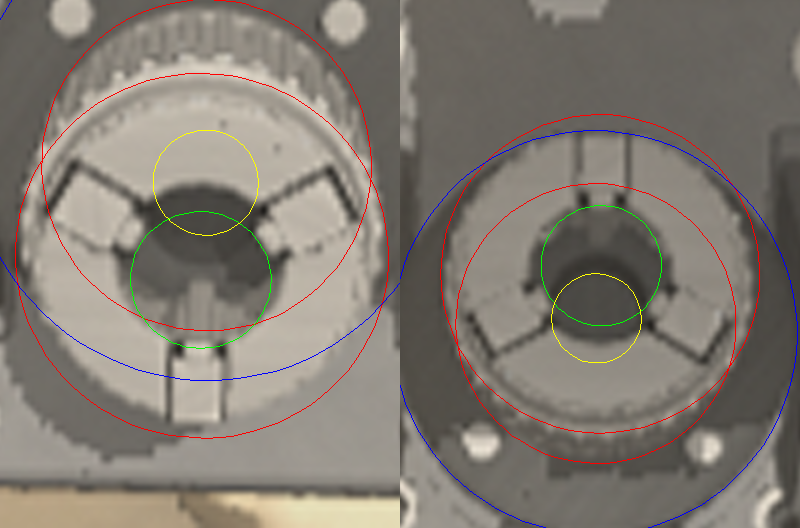

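```bash
cat >> h.py <<'E'
YAW=np.radians(-10.0);A_,H_=chuck(YAW);B_=np.cross(A_,H_)
F_=np.array([.6406,-.0546,.16])+.0613*np.array([-np.cos(YAW),-np.sin(YAW),0])
UI=-CB*A_+SB*B_
EI=eul(UI,-H_)
def tcpI(D,kb=0,kh=0): return F_+A_*D+B_*kb+H_*kh+.0188*UI
E
python3 - <<'E' 2>/dev/null
from h import *
q=ik5(tcpI(.135),UI,6)[0]; goq(np.append(q,j6for(q,-H_)))
print(manip.current_time_s(),manip.current_position(),tcpI(.135),F_)
manip.move_l(list(tcpI(.09)),rot=list(EI),speed=.1)
print(manip.current_position(),tcpI(.09),manip.current_contact_force(),manip.current_finger_gap()*88)
K,E=shot("pre",["countersink","chuck_face"]); print(proj(K,E,F_+A_*.022),proj(K,E,F_))
cv2.imwrite("pics/scpre.png",manip.capture("scene")[:,:,::-1]);print(manip.current_time_s())
im=cv2.imread("pics/pre.png")[70:250,190:310];s=cv2.imread("pics/scpre.png")[130:260,280:420]
im=cv2.resize(im,(400,600));s=cv2.resize(s,(400,371));s=cv2.copyMakeBorder(s,0,229,0,0,0)
cv2.imwrite("pics/prez.png",np.hstack([im,s]))
E
```

```text
18.5 [ 0.5127 -0.032   0.2551] [ 0.5126 -0.032   0.2551] [ 0.5802 -0.044   0.16  ]
[ 0.5368 -0.0364  0.2174] [ 0.5368 -0.0363  0.2173] [-0.7711  0.9216 -1.7496] 25.10384362832268
pre countersink [([250.6, 186.6], 0.93)]
pre chuck_face [([254.2, 169.6], 0.8)]
[252.5622 184.3523] [252.4936 168.0058]
19.3
```

View pics/prez.png

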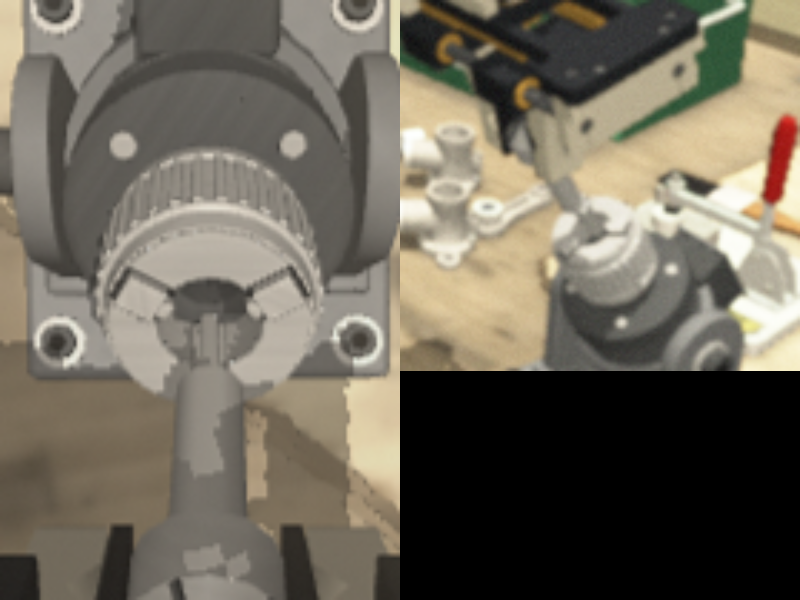

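```bash
python3 - <<'E' 2>/dev/null
from h import *
K,E,p,r=pickle.load(open("pics/pre.pkl","rb"))
R=RM(r);G=p-.0188*R[:,0];print("axis check",R[:,0],UI)
x0,y0=200,130;s=8
im=cv2.resize(cv2.imread("pics/pre.png")[y0:y0+75,x0:x0+100],None,fx=s,fy=s,interpolation=cv2.INTER_CUBIC)
def circ(P,rad,col):
    pts=np.array([(proj(K,E,P+rad*(np.cos(t)*H_+np.sin(t)*B_))-[x0,y0]+.5)*s for t in np.linspace(0,6.283,60)]);cv2.polylines(im,[np.round(pts).astype(int)],True,col,1)
circ(G-A_*.068,.007,(0,0,255));circ(G-A_*.048,.007,(0,0,255));circ(G-A_*.016,.013,(0,0,255))
circ(F_,.0125,(0,255,0));circ(F_+A_*.004,.01,(255,255,0));circ(F_-A_*.024,.0085,(0,255,255))
circ(F_-A_*.002,.027,(255,0,0))
cv2.imwrite("pics/preov.png",im)
E
```

```text
axis check [ 0.2545 -0.0454 -0.966 ] [ 0.2549 -0.0449 -0.9659]
```

View pics/preov.png

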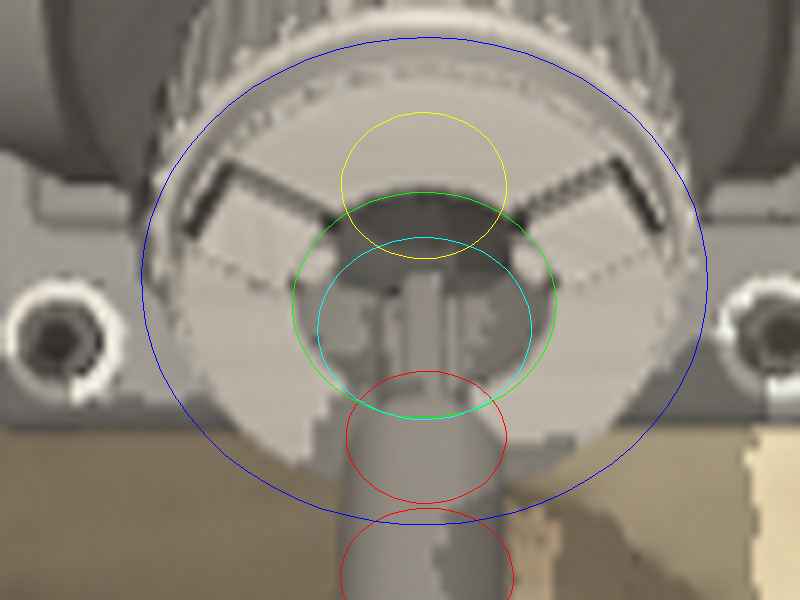

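```bash
sed -i 's/+.0613\*np/+.0600*np/' h.py; python3 - <<'E' 2>/dev/null
from h import *
print(F_)
f0=np.array(manip.current_contact_force())
manip.move_l(list(tcpI(.085)),rot=list(EI),speed=.05)
for D in (.068,.058,.048,.038):
    hit=manip.move_l(list(tcpI(D)),speed=.05,force_limit=10)
    f=np.array(manip.current_contact_force())-f0;p=np.array(manip.current_position())-tcpI(0)
    print(D,hit,"f ahb",f@A_,f@H_,f@B_,"pos",p@A_,p@H_,p@B_,manip.current_finger_gap()*88)
    if hit:break
print(manip.current_time_s(),manip.current_moment())
K,E=shot("ins1",["countersink_head"])
cv2.imwrite("pics/scins1.png",manip.capture("scene")[:,:,::-1])
im=cv2.imread("pics/ins1.png")[90:270,190:310];s=cv2.imread("pics/scins1.png")[130:260,280:420]
im=cv2.resize(im,(400,600));s=cv2.resize(s,(400,371));s=cv2.copyMakeBorder(s,0,229,0,0,0)
cv2.imwrite("pics/ins1z.png",np.hstack([im,s]))
E
```

```text
[ 0.5815 -0.0442  0.16  ]
0.068 False f ahb -0.2771215843832445 1.0358357444855568 -0.4174853404597204 pos 0.06758721690773856 -0.0001920974373121621 0.00032481506382382405 25.32683226014482
0.058 False f ahb -1.249289691755312 0.04043457993016874 0.23084877188984637 pos 0.05767564771953385 -0.00013455989054655368 0.00028746427706981324 25.35473228853121
0.048 False f ahb -0.485114749837931 0.09163070321338188 -0.48206070563958225 pos 0.04763571355695059 -0.0001489074321636861 0.0003398084356921859 24.776287483345687
0.038 False f ahb -0.3063984766963631 0.06272642309510502 0.4779153146799812 pos 0.037620278444853446 -0.00016648477283740318 0.0003397358206509247 25.10172072879131
21.1083 [0.1404 1.0409 0.0013]
ins1 countersink_head []
```

View pics/ins1z.png

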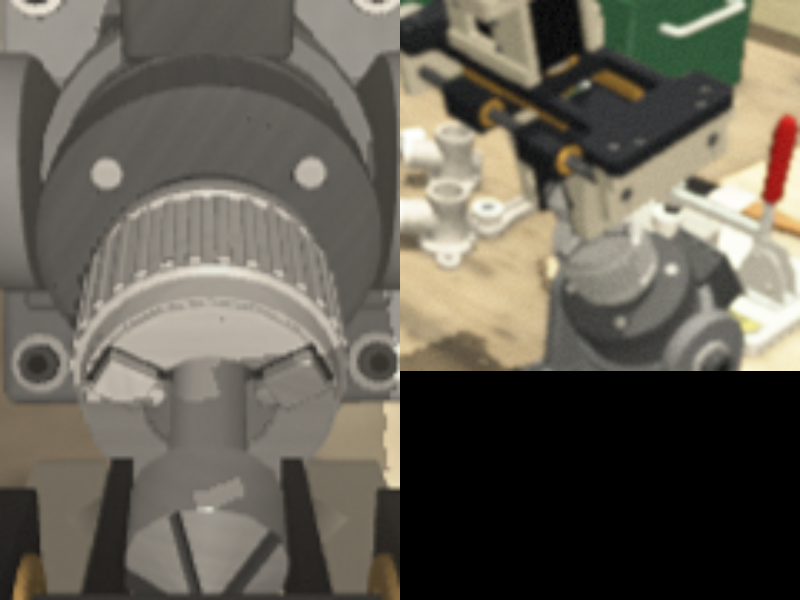

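```bash
python3 - <<'E' 2>/dev/null
from h import *
f0=np.array(manip.current_contact_force())
for D in (.034,.031,.0285,.0265,.0245):
    hit=manip.move_l(list(tcpI(D)),speed=.03,force_limit=12)
    f=np.array(manip.current_contact_force())-f0;p=np.array(manip.current_position())-tcpI(0)
    print(D,hit,"f ahb",f@A_,f@H_,f@B_,"pos",p@A_,p@H_,p@B_,manip.current_finger_gap()*88)
    if hit:break
print(manip.current_time_s(),manip.current_moment())
K,E=shot("ins2",["countersink_head"])
im=cv2.imread("pics/ins2.png")[90:270,190:310]
im=cv2.resize(im,(400,600))
cv2.imwrite("pics/ins2z.png",im)
E
```

```text
0.034 False f ahb -0.46261260398200743 0.11484225154958014 0.4981190483007824 pos 0.033834630535792706 -4.588907999480678e-05 0.00018173585364231456 25.084109012904257
0.031 False f ahb -0.19873571270767296 0.23720782736690968 -1.0034307532401607 pos 0.030837814220070488 -4.622878132732886e-05 0.00014338540073787753 24.997888343396426
0.0285 False f ahb -0.30469820884521776 0.4944106982705975 -0.3642004943502434 pos 0.028397566800433444 -2.314695503607902e-05 2.2228522142812112e-05 25.082769256211456
0.0265 False f ahb 15.427317923196341 -0.6838475494379569 -0.8126913730711042 pos 0.02753304434661644 -0.0001872050030552468 -0.0007207375958899132 25.281981499517226
0.0245 False f ahb 25.693903822112933 -1.4761671603866096 0.58869502975251 pos 0.026406728525469367 -0.0001808026798437122 -0.0016845797235038524 25.27005975422184
22.5417 [ 0.3731  3.8371 -0.1146]
ins2 countersink_head [([251.9, 250.0], 0.93)]
```

View pics/ins2z.png

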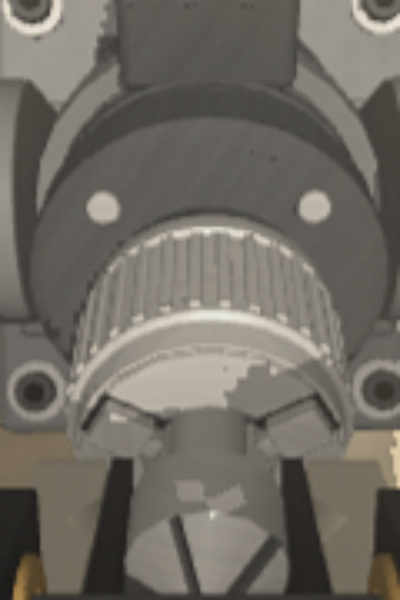

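```bash
cat >> h.py <<'E'
def azpose(az,D,be=BE):
    t=np.cos(np.radians(az))*H_+np.sin(np.radians(az))*B_; u=-np.cos(be)*A_+np.sin(be)*t; z=np.cross(A_,t)
    return F_+A_*D+.0188*u,u,z
E
python3 - <<'E' 2>/dev/null
from h import *
for az in (150,140,90,20,0):
  for D in(.09,-.002):
    p,u,z=azpose(az,D)
    for q in ik5(p,u,4): print(az,D,q,j6for(q,z),manip.ik(list(p),list(eul(u,z))))
manip.move_l(list(tcpI(.0278)),speed=.03)
manip.set_gripper(1.0)
print(manip.current_finger_gap(),manip.current_contact_force(),manip.current_time_s())
manip.move_l(list(tcpI(.0278)-.08*UI),speed=.15)
K,E=shot("rel",["countersink_head","countersink"])
print(proj(K,E,F_+A_*.02),proj(K,E,F_+A_*.036),proj(K,E,F_+A_*.028))
c=cv2.imread("pics/rel.png");cv2.imwrite("pics/relz.png",cv2.resize(c[130:255,185:315],None,fx=4.6,fy=4.6,interpolation=cv2.INTER_CUBIC))
print(manip.current_time_s())
E
```

```text
150 0.09 [ 0.5507 -0.0271 -0.8341  0.7143 -0.774 ] 1.2894295996067147 [ 0.5507 -0.0271 -0.8341  0.7143 -0.774   1.2894]
150 -0.002 [ 0.3864  0.1394 -0.9031  0.9915 -0.5441] 1.1074085556618434 [ 0.3864  0.1394 -0.9031  0.9915 -0.5441  1.1074]
140 0.09 [ 0.5374 -0.0205 -0.7808  0.6143 -0.7884] 1.2265868590293252 [ 0.5374 -0.0205 -0.7808  0.6143 -0.7884  1.2266]
140 -0.002 [ 0.4044  0.1448 -0.846   0.8277 -0.5588] 1.0861535153052737 [ 0.4044  0.1448 -0.846   0.8277 -0.5588  1.0862]
90 0.09 [ 0.3952 -0.0181 -0.5865  0.1978 -0.7902] 0.8766034390881114 [ 0.3952 -0.0181 -0.5865  0.1978 -0.7902  0.8766]
90 -0.002 [ 0.3323  0.1492 -0.6117  0.2272 -0.5918] 0.8889655100745975 [ 0.3323  0.1492 -0.6117  0.2272 -0.5918  0.889 ]
20 0.09 [ 0.2193 -0.0981 -0.5956 -0.2004 -0.5463] 0.18533937926912986 [ 0.2193 -0.0981 -0.5956 -0.2004 -0.5463  0.1853]
20 -0.002 [ 0.149   0.0997 -0.5475 -0.3493 -0.4177] 0.3959007546868664 [ 0.149   0.0997 -0.5475 -0.3493 -0.4177  0.3959]
0 0.09 [ 0.2401 -0.1373 -0.6829 -0.1973 -0.3882] -0.16268227658496748 [ 0.2401 -0.1373 -0.6829 -0.1973 -0.3882 -0.1627]
0 -0.002 [ 0.1331  0.0804 -0.5807 -0.4729 -0.307 ] 0.1945019129192702 [ 0.1331  0.0804 -0.5807 -0.4729 -0.307   0.1945]
1.0029712668654795 [-0.265   0.5887  0.6404] 24.0333
rel countersink_head [([252.2, 206.3], 0.64)]
rel countersink []
[252.5952 198.3104] [252.6372 211.2427] [252.6156 204.5957]
24.8667
```

View pics/relz.png

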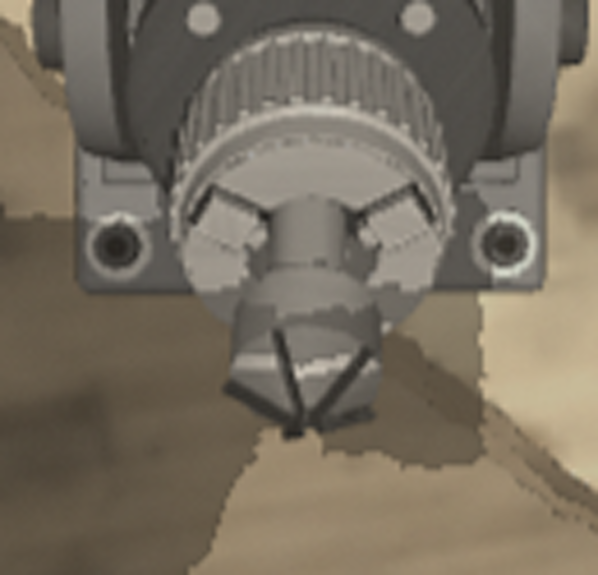

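```bash
cat >> h.py <<'E'
def stroke(az0,az1,step,dt,D=-.002,mlim=None):
    n=max(1,int(round(abs(az1-az0)/step)))
    azs=np.linspace(az0,az1,n+1)
    r=.0188*SB
    for k in range(n):
        p,u,z=azpose(azs[k+1],D)
        cur=np.array(manip.current_position()); L=np.linalg.norm(p-cur)
        manip.move_l(list(p),rot=list(eul(u,z)),speed=max(L/dt,1e-4))
        f=np.array(manip.current_contact_force());m=np.array(manip.current_moment());pp=np.array(manip.current_position())
        R=RM(manip.current_tcp_rot());t=R[:,0]+A_*CB;azm=np.degrees(np.arctan2(t@B_,t@H_))
        print("az",round(azs[k+1],1),"meas",round(azm,1),"f",f,"m.a",round(m@A_,2),"m",m,"gap",round(manip.current_finger_gap()*88,1),"err",(pp-p)*1e3,"t",manip.current_time_s())
        if mlim and abs(m@A_)>mlim: break
E
python3 - <<'E' 2>/dev/null
from h import *
p,u,z=azpose(150,.085); q=manip.ik(list(p),list(eul(u,z)));goq(q);print(manip.current_time_s())
p,u,z=azpose(150,-.002); print(manip.move_l(list(p),speed=.1,force_limit=10))
print(manip.current_position()-p,manip.current_contact_force(),manip.current_time_s())
manip.set_gripper(0.0,60);print("gap",manip.current_finger_gap()*88,manip.current_contact_force(),manip.current_moment(),manip.current_position()-p,manip.current_time_s())
stroke(150,128,11,.45)
K,E=shot("slv",[])
E
```

```text
25.45
False
[ 0.0002 -0.0002  0.0004] [-0.7196  0.3217  0.2153] 26.4667
gap 53.46342586569705 [-1.1007  1.0454  1.9188] [0.7883 1.1371 0.0161] [0.0001 0.0001 0.0002] 27.125
az 139.0 meas 139.1 f [-0.5717 -1.1252  3.9007] m.a -0.39 m [ 0.2637  0.5678 -0.3657] gap 53.3 err [ 0.2079 -0.03    0.2769] t 27.65
az 128.0 meas 128.2 f [ 1.4756 -4.1288  4.3871] m.a -0.02 m [-0.6996 -0.2366 -0.4468] gap 53.5 err [ 0.2449 -0.2158  0.327 ] t 28.1667
```

View pics/slv.png

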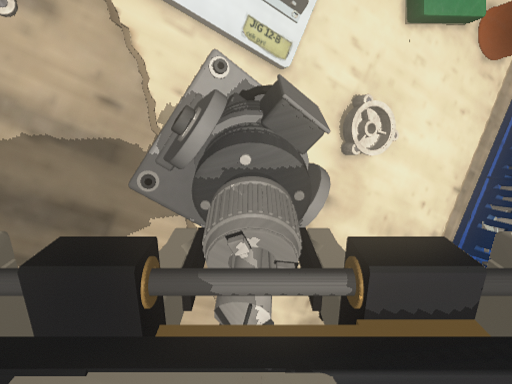

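```bash
python3 - <<'E' 2>/dev/null
from h import *
stroke(128,84,22,.8)
manip.set_gripper(1.0)
p,u,z=azpose(84,.06);manip.move_l(list(p),speed=.15)
manip.move_l(list(tcpI(.07)),rot=list(EI),speed=.1)
K,E=shot("s1",["countersink_head"]);print(proj(K,E,F_+A_*.02),proj(K,E,F_+A_*.036),manip.current_time_s())
c=cv2.imread("pics/s1.png");cv2.imwrite("pics/s1z.png",cv2.resize(c[130:275,185:315],None,fx=4,fy=4,interpolation=cv2.INTER_CUBIC))
E
```

```text
az 106.0 meas 106.2 f [ 3.1947 -6.79    5.29  ] m.a 0.61 m [-1.7539 -0.3183 -0.3616] gap 53.4 err [ 0.3373 -0.5088  0.4302] t 29.0667
az 84.0 meas 84.2 f [ 0.89   -7.3332  5.0522] m.a 0.63 m [-2.1674 -0.0714 -0.6306] gap 53.4 err [ 0.2734 -0.878   0.4096] t 29.8583
s1 countersink_head [([249.2, 204.7], 0.62), ([248.1, 184.6], 0.24)]
[253.252  199.8675] [253.3534 215.8657] 31.5667
```

View pics/s1z.png

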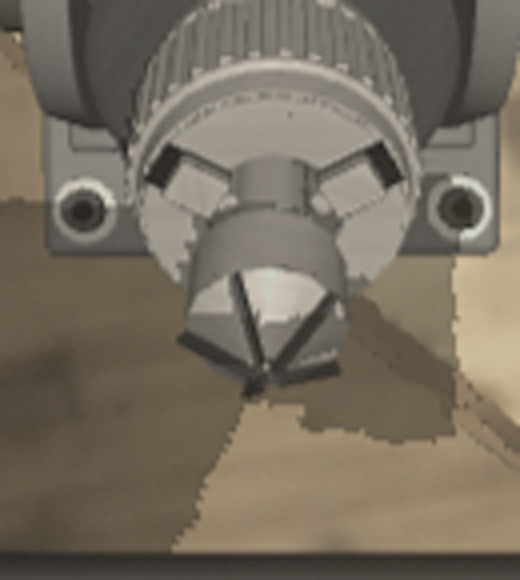

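```bash
python3 - <<'E' 2>/dev/null
from h import *
print(manip.move_l(list(tcpI(.0285)),speed=.1,force_limit=8))
manip.set_gripper(0.0,30)
print(manip.current_finger_gap()*88,manip.current_time_s())
f0=np.array(manip.current_contact_force())
for D in (.0275,.0265,.0255):
    hit=manip.move_l(list(tcpI(D)),speed=.01)
    f=np.array(manip.current_contact_force())-f0;p=np.array(manip.current_position())-tcpI(0)
    print(D,"f ahb",f@A_,f@H_,f@B_,"pos",p@A_,p@H_,p@B_)
    if f@A_>20:break
manip.move_l(list(tcpI(.0283)),speed=.02)
manip.set_gripper(1.0)
manip.move_l(list(tcpI(.0278)-.06*UI),speed=.15)
K,E=shot("s2",["countersink_head"]);print(proj(K,E,F_+A_*.02),proj(K,E,F_+A_*.036),manip.current_time_s())
c=cv2.imread("pics/s2.png");cv2.imwrite("pics/s2z.png",cv2.resize(c[130:275,185:315],None,fx=4,fy=4,interpolation=cv2.INTER_CUBIC))
E
```

```text
False
24.74563633375223 33.15
0.0275 f ahb 9.410137347285595 0.1315970919001971 1.3883626332255647 pos 0.028040921065414854 -0.00013619198948688793 -0.00012621226291982738
0.0265 f ahb 19.698254219566994 1.029346540449093 1.9566447385336696 pos 0.027762357243798136 -0.00022172393736097986 -0.00033568184078804357
0.0255 f ahb 29.462257254742628 0.009710273586558946 3.745388984871063 pos 0.02744935796501776 -0.0004301995925498489 -0.0004599142547657464
s2 countersink_head [([252.1, 209.8], 0.88)]
[252.8344 207.4953] [252.8858 222.1451] 35.975
```

View pics/s2z.png

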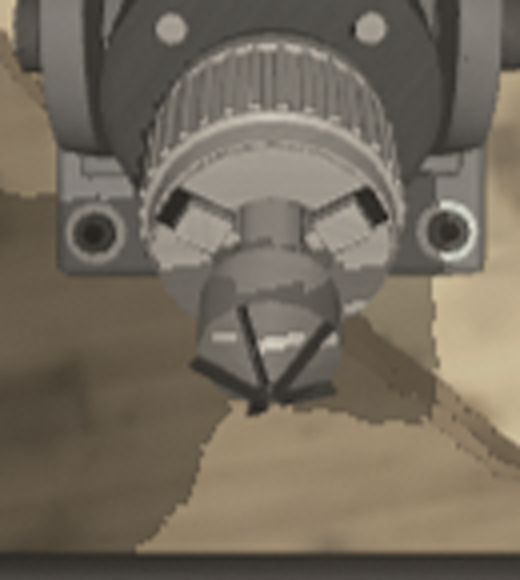

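```bash
python3 - <<'E' 2>/dev/null
from h import *
p,u,z=azpose(135,.06); q=manip.ik(list(p),list(eul(u,z)));goq(q)
p,u,z=azpose(135,-.002); print(manip.move_l(list(p),speed=.1,force_limit=10))
manip.set_gripper(0.0,60);print("gap",manip.current_finger_gap()*88,manip.current_contact_force(),manip.current_moment(),manip.current_time_s())
stroke(135,95,10,.4)
E
```

```text
False
gap 53.57927288900729 [ 1.6934 -1.2288  1.6735] [ 0.0036  0.5131 -0.1196] 37.8917
az 125.0 meas 125.1 f [ 2.1585 -4.4516  3.4652] m.a 0.09 m [-0.8891 -0.0741 -0.4529] gap 53.4 err [ 0.2389 -0.2386  0.3573] t 38.3417
az 115.0 meas 115.1 f [ 3.3387 -5.4247  3.668 ] m.a 0.32 m [-1.6    -0.3172 -0.6054] gap 53.7 err [ 0.2519 -0.3822  0.3958] t 38.775
az 105.0 meas 105.1 f [ 1.5776 -7.6579  4.8217] m.a 0.41 m [-1.9166 -0.2425 -0.7078] gap 53.3 err [ 0.2817 -0.5362  0.4331] t 39.1917
az 95.0 meas 95.1 f [ 1.3295 -7.0544  5.5761] m.a 0.52 m [-2.2139 -0.0823 -0.7814] gap 53.6 err [ 0.2382 -0.702   0.4332] t 39.5833
```

```bash
python3 - <<'E' 2>/dev/null
from h import *
stroke(95,60,5,.3)
E
```

```text
az 90.0 meas 90.3 f [ 0.368  -6.2448  5.4946] m.a 1.24 m [-2.7675  0.3698 -0.3334] gap 53.5 err [ 0.0178 -0.7526  0.369 ] t 39.85
az 85.0 meas 85.3 f [-0.2628 -5.5993  5.0122] m.a 2.04 m [-3.3705  0.504   0.2251] gap 53.3 err [ 0.1395 -0.8232  0.5062] t 40.1167
az 80.0 meas 80.3 f [-0.3311 -7.0036  6.7714] m.a 2.23 m [-3.7427  0.5557  0.2046] gap 53.4 err [ 0.2854 -0.9536  0.6854] t 40.375
az 75.0 meas 75.3 f [-3.6035 -4.3171  7.335 ] m.a 1.59 m [-2.5274  1.4904  0.1068] gap 53.8 err [-0.3923 -0.743   0.2535] t 40.625
az 70.0 meas 70.3 f [-5.4792 -0.8793  8.0908] m.a 1.18 m [-1.2604  2.3066  0.3451] gap 53.6 err [-0.9736 -0.3969 -0.1685] t 40.8917
az 65.0 meas 65.3 f [-4.8327 -1.3446  8.3033] m.a 1.08 m [-1.1769  2.2676  0.2745] gap 53.6 err [-0.9727 -0.3422 -0.2201] t 41.1417
az 60.0 meas 60.3 f [-4.743  -1.0301  7.8175] m.a 1.54 m [-1.2356  2.3704  0.7844] gap 53.8 err [-0.9809 -0.2932 -0.205 ] t 41.3917
```

```bash
python3 - <<'E' 2>/dev/null
from h import *
manip.set_gripper(1.0)
p,u,z=azpose(60,.06);manip.move_l(list(p),speed=.15)
p=tcpI(.0278)-.06*UI; goq(manip.ik(list(p),list(EI)))
K,E=shot("s3",["countersink_head"]);print(proj(K,E,F_+A_*.02),proj(K,E,F_+A_*.036),manip.current_time_s())
c=cv2.imread("pics/s3.png");s=cv2.imread("pics/s2.png")
cv2.imwrite("pics/s3z.png",cv2.resize(np.hstack([s[140:240,200:300],c[140:240,200:300]]),(800,400),interpolation=cv2.INTER_CUBIC))
E
```

```text
s3 countersink_head [([252.9, 206.5], 0.91)]
[253.7685 207.8902] [253.8887 222.6658] 43.2
```

View pics/s3z.png

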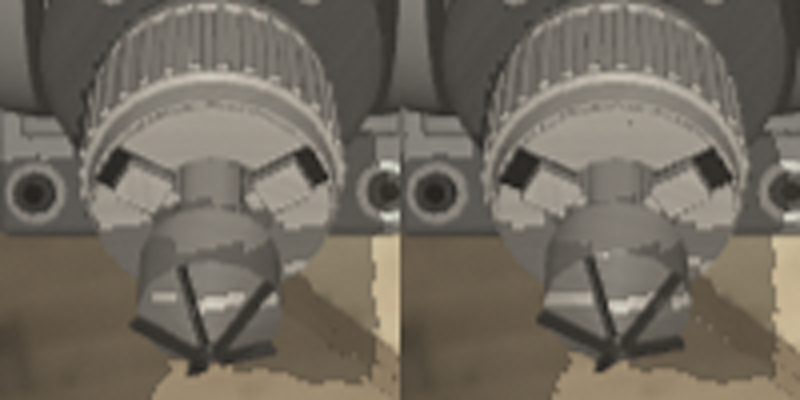

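```bash
python3 - <<'E' 2>/dev/null
from h import *
K,E,p,r=pickle.load(open("pics/s3.pkl","rb"))
ims=[]
for dr in (0,.0013):
    Fx=F_+dr*np.array([-np.cos(YAW),-np.sin(YAW),0])
    x0,y0=205,140;s=8
    im=cv2.resize(cv2.imread("pics/s3.png")[y0:y0+95,x0:x0+50*2],None,fx=s,fy=s,interpolation=cv2.INTER_CUBIC)
    def circ(d,rad,col):
        pts=np.array([(proj(K,E,Fx+A_*d+rad*(np.cos(t)*H_+np.sin(t)*B_))-[x0,y0]+.5)*s for t in np.linspace(0,6.283,60)]);cv2.polylines(im,[np.round(pts).astype(int)],True,col,1)
    circ(.012,.013,(0,0,255));circ(.028,.013,(0,255,0));circ(.036,.001,(255,0,0));circ(0,.007,(255,255,0));circ(-.002,.027,(0,255,255))
    ims.append(cv2.resize(im,(400,380)))
cv2.imwrite("pics/s3ov.png",np.hstack(ims))
E
```

```text
(no output)
```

View pics/s3ov.png

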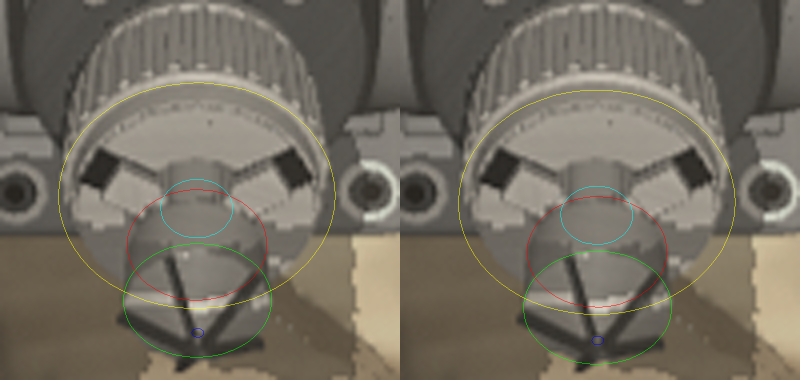

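```bash
python3 - <<'E' 2>/dev/null
from h import *
p=np.array(manip.current_position());manip.move_l(list(p-.06*UI),speed=.15)
for c in("scene","top"): cv2.imwrite(f"pics/{c}_end.png",manip.capture(c)[:,:,::-1])
for l in("ball_burr","cylinder_burr"): print(l,[(np.round(d["uv"]),round(float(d["score"]),2)) for d in manip.place_of("top",l)[:2]])
print(manip.current_contact_force(),manip.current_finger_gap(),manip.current_time_s())
a=cv2.imread("pics/scene_end.png")[150:310,150:430];cv2.imwrite("pics/endz.png",cv2.resize(a,(784,448),interpolation=cv2.INTER_CUBIC))
E
```

```text
ball_burr []
cylinder_burr [(array([181., 202.]), 0.61)]
[-0.6591  0.2655  0.5237] 0.9987564918339181 43.9417
```

View pics/endz.png

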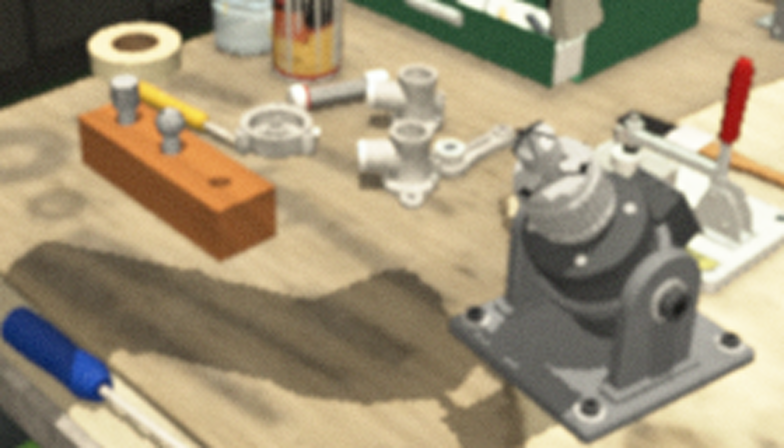

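The scene shows the countersink standing in the chuck, at about (540,145) in the crop. Both other bits are still in the block, at (125,100) and (170,130), and the gripper is open and clear.

```bash
python3 -c "
from plant import manip
manip.finish_job();print(manip.current_time_s())"
```

```text
the job is handed in; nothing more can be done
the job is handed in; nothing more can be done
```

The countersink is home in the chuck and the sleeve is turned clockwise to its stop. I handed the job in at about 44 s, with the gripper open and touching nothing.

**How it was done:** The arm could not line its tool up with the chuck's axis. I gripped the bit and later the sleeve with the tool tilted 18° in the pad plane. The shank went in with almost no side force and met the floor where expected: the gripper's grasp point was 27.7 mm above the face against 28 mm predicted. I turned the sleeve about 1.15 rad, gripped the head again and pressed it home, then turned the sleeve the rest of the way.

**Last checks:**
- **Sleeve:** the moment about the chuck axis rose from about 0.5 to 2.2 N m, and then the fingers slipped. By my count the sleeve had turned about 2.0 rad by then. I had no direct reading of the sleeve's angle.
- **Seating:** when I pressed the bit between the two turns, the force rose at once to 29 N, so it was on the floor. I did not press again after the final tightening. In the last wrist picture the jaws touch the shank and the head sits within 1–2 mm of the fully-home position.
- **Other bits:** the scene picture shows both still standing in the block. The network missed the ball burr in the last top picture, but I could see it in the scene picture.

**Disagreements:**
- **Chuck centre:** the rim and the bore gave centres 1–3 mm apart, so I used a value between them.
- **Cone tip:** it showed about 5 pixels lower than predicted in the final wrist picture. I put this down to that centre error and the flute lines making the tip hard to place.
- **Lean before tightening:** the bit leaned in the open chuck, and straightened partly as the jaws closed and it was pressed home.

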